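# Sound a snapped rack socket and fit the matching spare post

### The job

One corner post of the jar rack's lower tier has snapped off inside its socket, and nobody knows how deep the broken stub lies. Slide the depth rod gently down that socket until it bottoms, read from the length left standing out how deep the hole still is, and stand the rod back in its own well of the caddy. Then take the one spare post that will stand out nearest to level with the other three corner posts and push it gently all the way down onto the stub, without trying wrong posts, forcing anything or disturbing the jars and other things on the shelf.

Things in the scene. Friction and masses are not known exactly. Their poses are not given: they have to be found in the camera images.
- tier: Lower tier of the jar rack, fixed to the shelf: a white plastic basket 160 x 230 mm with a round column (32 mm across, flaring to 40 mm at the top) at each corner, 150 mm apart along its x and 220 mm along its y. The column tops (rims) are 95 mm above the shelf. In three columns a sound white post, 12 mm thick, stands 48 mm out of the rim; the fourth, at its -x -y corner, is an empty socket. Origin on the shelf under the middle of the basket; z up.
- socket_mouth (a point): Centre of the empty socket's mouth, in the plane of its rim, 95 mm above the shelf; axes as the tier. A funnel about 22 mm wide narrows within 12 mm to a straight vertical round bore 14 mm wide. Between 17 and 30 mm down, three spring tongues grip what is pushed in: it drags by about 3 to 7 N in or out and neither drops nor slips back. The stub ends the bore 36 to 68 mm below the rim.
- good_post_top (a point): Top centre of one of the three sound posts, 48 mm above the rims (143 mm above the shelf).
- stub: The broken-off end of the old post, stuck deep in the socket on the column's rubber foot plug, with a flat top; it gives about 1 mm for 8 N, up to 4 mm. The origin given here is the centre of the socket's mouth and does NOT tell how deep the stub lies.
- caddy: Blue-grey plastic caddy fixed to the shelf, base plate 62 x 225 mm, 6 mm thick, with a row of four round wells along its y at -82.5, -27.5, +27.5 and +82.5 mm. A well is 46 mm high over the shelf, 16 mm wide inside, flaring to about 24 mm at its mouth, its floor 6 mm above the shelf. Origin on the shelf under its middle. The depth rod has the well at +82.5 mm; the three spare posts stand in the others in any order.
- rod_well (a point): Centre of the mouth of the depth rod's own well, 46 mm above the shelf.
- depth_rod: Depth rod, 150 mm long, 45 g: an aluminium rod 12 mm thick and 120 mm long with a flat end, and above it a black grip 16 (x) x 22 (y) mm, 30 mm high. Origin at the centre of the flat lower end, z along the rod to the grip. Bands round it, measured from the lower end: green 34 to 46 mm, yellow 46 to 58 mm, blue 58 to 70 mm: when the rod has bottomed, the band at the rim is the colour of the post to take.
- rod_tip (a point): Centre of the rod's lower end.
- rod_top (a point): Centre of the top of the rod's grip, 150 mm above the lower end.
- post_short: The short spare post: white plastic, round, 12 mm thick, 88 mm long, flat ends, a green band round its top 10 mm, about 25 g. Origin at the centre of its lower end, z to its banded top.
- post_short_top (a point): Centre of the top end of the short post.
- post_medium: The medium spare post: white plastic, round, 12 mm thick, 100 mm long, flat ends, a yellow band round its top 10 mm, about 25 g. Origin at the centre of its lower end, z to its banded top.
- post_medium_top (a point): Centre of the top end of the medium post.
- post_long: The long spare post: white plastic, round, 12 mm thick, 112 mm long, flat ends, a blue band round its top 10 mm, about 25 g. Origin at the centre of its lower end, z to its banded top.
- post_long_top (a point): Centre of the top end of the long post.
- jar1: Closed glass baby jar with an orange lid, 54 mm wide, 70 mm high, standing in the tier; to be left alone. Origin under its middle.
- jar2: Closed glass baby jar with an orange lid, 54 mm wide, 70 mm high, standing in the tier; to be left alone. Origin under its middle.
- jar3: Closed glass baby jar with an orange lid, 54 mm wide, 70 mm high, standing in the tier; to be left alone. Origin under its middle.
- jar4: Closed glass baby jar with an orange lid, 54 mm wide, 70 mm high, standing on the shelf; to be left alone. Origin under its middle.
- egg_cup: White ceramic egg cup, 47 mm wide, 62 mm high, on the shelf; to be left alone. Origin under its foot.
- teether: Mint silicone teething ring, 72 mm wide, 12 mm thick, flat on the shelf; to be left alone. Origin under its middle.
- scoop: Aluminium scoop, about 160 mm long, 46 mm wide, 27 mm high, on the shelf; to be left alone. Origin under the back of its bowl, x towards the bowl's mouth.

How it is judged:
On the way, in this order (a step that is already met when the one before it is completed fails the run):
1. the depth rod is in the socket and its end is pressed on the bottom (more than 2 N) (contact force between depth_rod and stub above 2 N and horizontal distance between rod_tip and socket_mouth below 0.004 m and angle between depth_rod's own z axis and vertical below 0.12 rad), for 0.2 s.
2. the depth rod stands in its own well of the caddy again, let go (horizontal distance between rod_tip and rod_well below 0.008 m and height (world z) of rod_tip below 0.018 m and angle between depth_rod's own z axis and vertical below 0.35 rad and contact force between depth_rod and the fingers below 0.1 N), for 0.1 s.
3. the right spare post is in the socket, pressed on the bottom (more than 2 N) and within 8 mm of level with the sound posts (((contact force between post_short and stub above 2 N and (horizontal distance between post_short and socket_mouth below 0.004 m and angle between post_short's own z axis and vertical below 0.12 rad) and z of post_short_top in the frame of socket_mouth between 0.04 and 0.056 m) or (contact force between post_medium and stub above 2 N and (horizontal distance between post_medium and socket_mouth below 0.004 m and angle between post_medium's own z axis and vertical below 0.12 rad) and z of post_medium_top in the frame of socket_mouth between 0.04 and 0.056 m) or (contact force between post_long and stub above 2 N and (horizontal distance between post_long and socket_mouth below 0.004 m and angle between post_long's own z axis and vertical below 0.12 rad) and z of post_long_top in the frame of socket_mouth between 0.04 and 0.056 m))), for 0.2 s.
At the end, for the whole second after the job is handed in: One spare post upright in the socket (within 4 mm of its axis, 0.12 rad), down on the stub, its top within 8 mm of level with the sound posts, let go and still; the depth rod standing in its own well (within 8 mm, end below 18 mm, 0.35 rad), the two other posts standing in the caddy (horizontal distance between rod_tip and rod_well below 0.008 m and height (world z) of rod_tip below 0.018 m and angle between depth_rod's own z axis and vertical below 0.35 rad and linear speed of depth_rod below 0.02 m/s and (((horizontal distance between post_short and socket_mouth below 0.004 m and angle between post_short's own z axis and vertical below 0.12 rad) and z of post_short_top in the frame of socket_mouth between 0.04 and 0.056 m and (linear speed of post_short below 0.02 m/s and contact force between post_short and the fingers below 0.1 N) and (horizontal distance between post_medium and caddy below 0.1 m and height (world z) of post_medium below 0.02 m and angle between post_medium's own z axis and vertical below 0.35 rad) and (horizontal distance between post_long and caddy below 0.1 m and height (world z) of post_long below 0.02 m and angle between post_long's own z axis and vertical below 0.35 rad)) or ((horizontal distance between post_medium and socket_mouth below 0.004 m and angle between post_medium's own z axis and vertical below 0.12 rad) and z of post_medium_top in the frame of socket_mouth between 0.04 and 0.056 m and (linear speed of post_medium below 0.02 m/s and contact force between post_medium and the fingers below 0.1 N) and (horizontal distance between post_short and caddy below 0.1 m and height (world z) of post_short below 0.02 m and angle between post_short's own z axis and vertical below 0.35 rad) and (horizontal distance between post_long and caddy below 0.1 m and height (world z) of post_long below 0.02 m and angle between post_long's own z axis and vertical below 0.35 rad)) or ((horizontal distance between post_long and socket_mouth below 0.004 m and angle between post_long's own z axis and vertical below 0.12 rad) and z of post_long_top in the frame of socket_mouth between 0.04 and 0.056 m and (linear speed of post_long below 0.02 m/s and contact force between post_long and the fingers below 0.1 N) and (horizontal distance between post_short and caddy below 0.1 m and height (world z) of post_short below 0.02 m and angle between post_short's own z axis and vertical below 0.35 rad) and (horizontal distance between post_medium and caddy below 0.1 m and height (world z) of post_medium below 0.02 m and angle between post_medium's own z axis and vertical below 0.35 rad)))); the robot touches nothing.
It fails at once if the depth rod or a post pressed against the rack with more than 30 N (contact force between any of depth_rod, post_short, post_medium, post_long and tier above 30 N).
It fails at once if a wrong post pressed on the bottom of the socket (it stands more than 9 mm off level) ((contact force between post_short and stub above 2 N and not (z of post_short_top in the frame of socket_mouth between 0.039 and 0.057 m)) or (contact force between post_medium and stub above 2 N and not (z of post_medium_top in the frame of socket_mouth between 0.039 and 0.057 m)) or (contact force between post_long and stub above 2 N and not (z of post_long_top in the frame of socket_mouth between 0.039 and 0.057 m))).
It fails at once if a jar, the egg cup, the teething ring or the scoop moved by more than 30 mm (distance of any of jar1, jar2, jar3, jar4, egg_cup, teether, scoop from where it was at the start of the episode above 0.03 m).
It fails at once if a jar or the egg cup tipped (angle between any of jar1, jar2, jar3, jar4, egg_cup's own z axis and vertical above 0.5 rad).
It fails at once if the gripper pressing on a jar, the egg cup or the scoop with more than 10 N (contact force between any of jar1, jar2, jar3, jar4, egg_cup, scoop and the fingers above 10 N).
It also fails if it takes over 61 s, if anything falls off the work surface, if the arm or the gripper's body presses on something with over 40 N, if the wrist force passes 120 N, or if a joint passes its speed limit or range.

### The arm

A 6-joint arm with a two-finger parallel gripper is mounted at the origin on the work surface. World frame = base frame: x ahead of the robot, y to its left, z up, the work surface at z = 0. Lengths are in m, angles in rad, forces in N, time in s.
With the tool pointing down it reaches from about 0.3 to 1 m from the base axis. Payload 5.1 kg.
Tool frame: the origin (TCP) lies midway between the tips of the shut fingers; the grasp point (between the pads) lies 19 mm behind it; y points along the fingers, z is the direction in which the jaws open and shut, and the axes are right-handed (so a half turn about y gives the same grasp; the last joint's range is limited). The gripper opens to 95 mm and grips with 3 to 60 N. Pads are 20 mm wide; open, the fingers measure 119 mm over their backs; the gripper's body (75 mm by 180 mm) begins 59 mm behind the grasp point.
Start: joints at [1.223, 0.124, 1.65, -0, 1.367, -0.083], TCP at [0.17, 0.627, 0.215] pointing down, gripper open.
Joint ranges: [-2.61, 2.61], [-1.02, 2.33], [0.03, 2.71], [-1.35, 4.49], [0.32, 2.68], [-2.91, 2.91]. Speed limits (rad/s): [2.57, 2.57, 3.14, 3.14, 3.14, 3.14].

### API

Orientations are given as a rotation vector (axis times angle).
In Python, from station import env gives the robot as it stands. The module is installed in compiled form; this text tells all that it offers.
- The arm moves only by the tool apply_moves, never from a script. Its argument "moves" is a list of rows, each an object of numbers: "ax", "ay", "az": the turn, a rotation vector about the tool's x, y, z in rad; "tx", "ty", "tz": the shift along the tool's x, y, z in m; "hand": the finger opening in m, from 0 to 0.0951. A call has 1 to 20 rows; each row shifts and turns the pose as measured when the row begins, along the tool's axes as they then stand; what a row does not reach is not made up. A row lasts 1/12 s, in which the tool goes at most 41.7 mm and 7.16 degrees, less where a joint would pass 70% of its speed; a pose out of reach is approached as far as the arm can. A call is refused whole if a number of a shift passes 0.0417 or a number of a turn 0.125, either way. A call with a gripper value outside its range is refused whole. The fingers move at their own pace and stop on an object; "newtons" is the grip in N (left out, the last holds). Time passes only in rows, so rows that do not move let the fingers close. It gives the time, the measured TCP pose, the force and the opening at its end, in the units of the state.
- env.state(): the state, without advancing time (a new reading comes with each control period).
- env.snapshot(name): name is "scene" or "top" or "wrist"; returns (picture, depth): 400x640x3 uint8, red, green, blue; 400x640 float32, m along the optical axis (not along the pixel's ray), 0 where there is no reading.
- env.get_calibration(name): a dict with "camera_matrix" (3x3 intrinsics, pixels), "origin" and "rotation" of the camera in the world. Camera axes: x right, y up, looking along -z (the intrinsics and any distortion apply to the point x, -y, -z); pixel columns grow to the right and rows downward; lengths in m; the calibration is good to about 2 mm. A picture is of the moment at which its call begins: read the wrist's pose just before it. get_calibration takes no time and is no camera call; for the wrist camera it gives the pose at the moment of the call.
- env.close_job(): hands the job in, once; it reports no verdict.
The state is a dict: "t": time; "qpos": joint angles; "qd": joint speeds; "effort": joint torques, N m; "ee_pos": TCP position; "tool_rot": TCP orientation; "ft_force": force on the tool from outside, world axes, zero at the start; "ft_torque": the same for the moment, N m; "opening": finger opening in m.
Only numpy, scipy, OpenCV 4.12 (cv2) and the standard library are available. Lean on these libraries where they do the work, as an engineer would, in place of code of your own. Each camera call takes 0.05 s, during which the arm holds its last target.

## Working session

There is one attempt and no reset: what is moved stays moved. The work goes in short steps, Python scripts to look and compute and a tool call to move; the robot and the scene stay as the last step left them, time stands still between calls to the robot, and variables do not carry over. Pictures are saved under pics/ and viewed, and the job is handed in when it is done.

Besides the shell and the picture viewer there is one more tool, called after "Call:" as name([rows], argument=value, ...), one row to a line, values as JSON. apply_moves: Moves the arm, as the interface text tells. Its arguments: {"type":"object","properties":{"moves":{"type":"array","items":{"type":"object","properties":{"ax":{"type":"number"},"ay":{"type":"number"},"az":{"type":"number"},"tx":{"type":"number"},"ty":{"type":"number"},"tz":{"type":"number"},"hand":{"type":"number"}}}},"newtons":{"type":"number"}},"required":["moves"]}

```bash
mkdir -p pics
cat > h.py <<'E'
from station import env
import numpy as np, cv2
from scipy.spatial.transform import Rotation as R
def snap(n,f):
    cal=env.get_calibration(n); p,d=env.snapshot(n)
    cv2.imwrite(f'pics/{f}.png',p[:,:,::-1]); np.savez(f'pics/{f}.npz',p=p,d=d,K=cal['camera_matrix'],o=cal['origin'],r=cal['rotation'])
    return p,d
def load(f): return np.load(f'pics/{f}.npz')
def pt(z,u,v,d=None):
    d=z['d'][v,u] if d is None else d
    K=z['K'];x=(u-K[0,2])/K[0,0]*d;y=(v-K[1,2])/K[1,1]*d
    return z['o']+z['r']@np.array([x,-y,-d])
def ray(z,u,v,h):
    a=z['o'];b=pt(z,u,v,1.0)-a
    return a+b*(h-a[2])/b[2]
def proj(z,P):
    c=z['r'].T@(np.array(P)-z['o']);K=z['K']
    return K[0,0]*c[0]/-c[2]+K[0,2],K[1,1]*-c[1]/-c[2]+K[1,2]
def crop(f,u0,v0,u1,v1,s,g):
    im=cv2.imread(f'pics/{f}.png')[v0:v1,u0:u1]
    cv2.imwrite(f'pics/{g}.png',cv2.resize(im,None,fx=s,fy=s,interpolation=cv2.INTER_CUBIC))
E
python3 - <<'E'
from h import *
print(env.state())
for n in('scene','top','wrist'): snap(n,n+'0'); print(env.get_calibration(n))
E
```

```text
{'t': 0.0, 'qpos': array([ 1.22342604e+00,  1.24478022e-01,  1.65167079e+00,  1.56816196e-05,
        1.36749888e+00, -8.26045110e-02]), 'qd': array([-0.00052592, -0.00052364,  0.00074388, -0.00010964, -0.00034587,
        0.0006282 ]), 'effort': array([-2.12315834e-03, -4.17635036e+01, -3.59918225e+01,  7.73213594e-02,
        4.94272239e-02, -1.57718114e-04]), 'ee_pos': array([0.16990092, 0.62673596, 0.21340648]), 'tool_rot': array([-1.56279218,  0.20825345, -0.20753933]), 'ft_force': array([-0.06746277, -0.70797322, -0.00231048]), 'ft_torque': array([0.00193565, 0.00734456, 0.03067596]), 'opening': 0.09514037746622732}
{'camera_matrix': array([[417.62933463,   0.        , 322.88906466],
       [  0.        , 417.62933463, 204.63439734],
       [  0.        ,   0.        ,   1.        ]]), 'origin': array([ 1.11521453, -0.1328073 ,  0.84657101]), 'rotation': array([0.54943293, 0.46633333, 1.34181353])}
{'camera_matrix': array([[407.04179401,   0.        , 320.4530581 ],
       [  0.        , 407.04179401, 207.97128059],
       [  0.        ,   0.        ,   1.        ]]), 'origin': array([ 0.35324044, -0.03076962,  1.12936629]), 'rotation': array([ 0.15088757, -0.15625347, -1.56935778])}
{'camera_matrix': array([[285.32022346,   0.        , 320.86581577],
       [  0.        , 285.32022346, 201.56512642],
       [  0.        ,   0.        ,   1.        ]]), 'origin': array([0.1018219 , 0.64673518, 0.38421556]), 'rotation': array([-0.2184953 , -0.16408613,  1.29795895])}
```

```bash
sed -i "s/r=cal\['rotation'\]/r=R.from_rotvec(cal['rotation']).as_matrix()/" h.py
python3 - <<'E'
from h import *
for n in('scene','top','wrist'):
    z=dict(np.load(f'pics/{n}0.npz')); z['r']=R.from_rotvec(z['r']).as_matrix(); np.savez(f'pics/{n}0.npz',**z)
print(R.from_rotvec(env.state()['tool_rot']).as_matrix())
E
```

```text
[[ 9.65141772e-01 -5.05043960e-04  2.61727156e-01]
 [-2.61727625e-01 -1.48980233e-03  9.65140628e-01]
 [-9.75167180e-05 -9.99998763e-01 -1.57005442e-03]]
```

View pics/scene0.png

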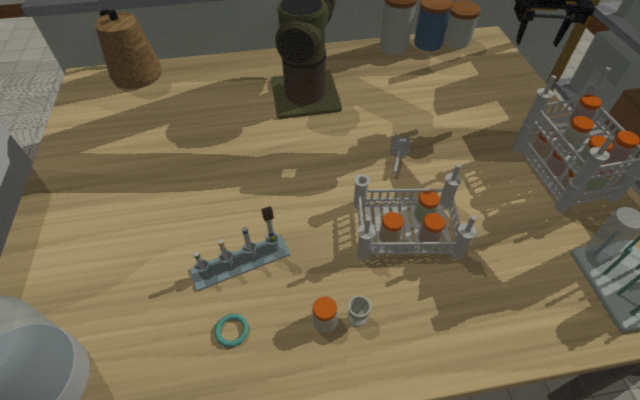

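View pics/top0.png

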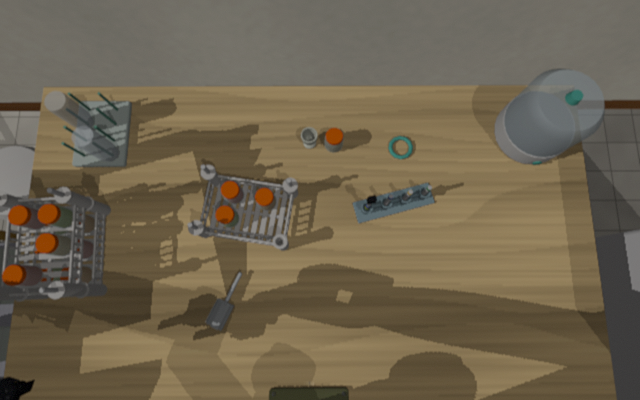

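View pics/wrist0.png

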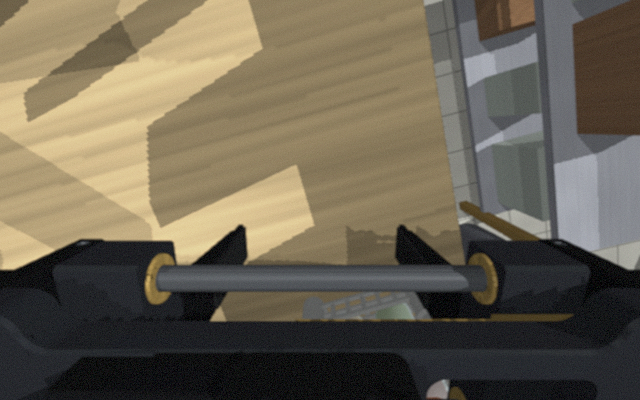

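Run:
```python
from h import *
crop('top0',180,150,310,260,6,'c1'); crop('top0',340,170,450,230,7,'c2'); crop('scene0',180,190,300,290,6,'c3');crop('scene0',340,150,490,270,5,'c4')
```

```text
(no output)
```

View pics/c1.png

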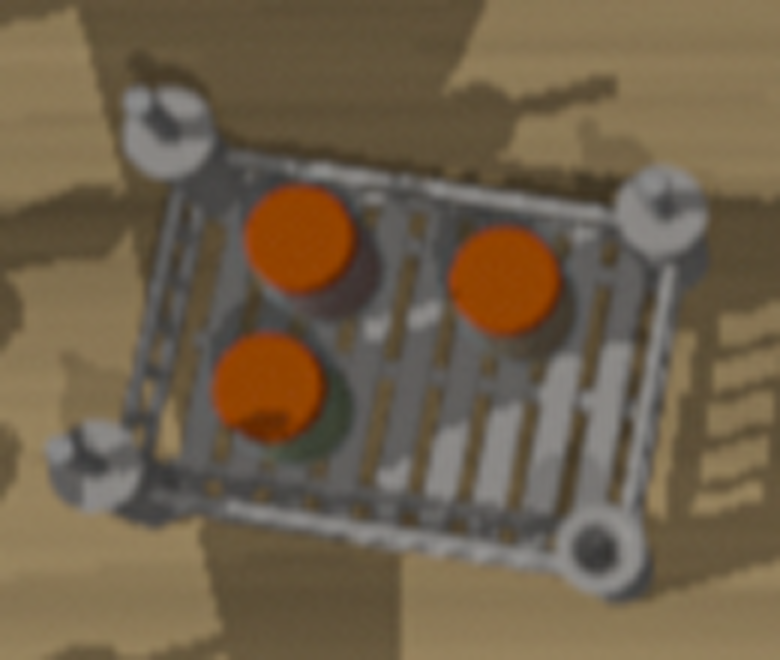

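View pics/c2.png

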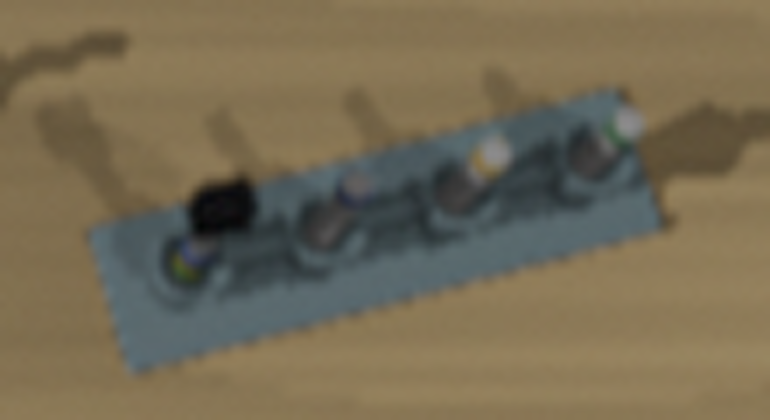

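View pics/c3.png

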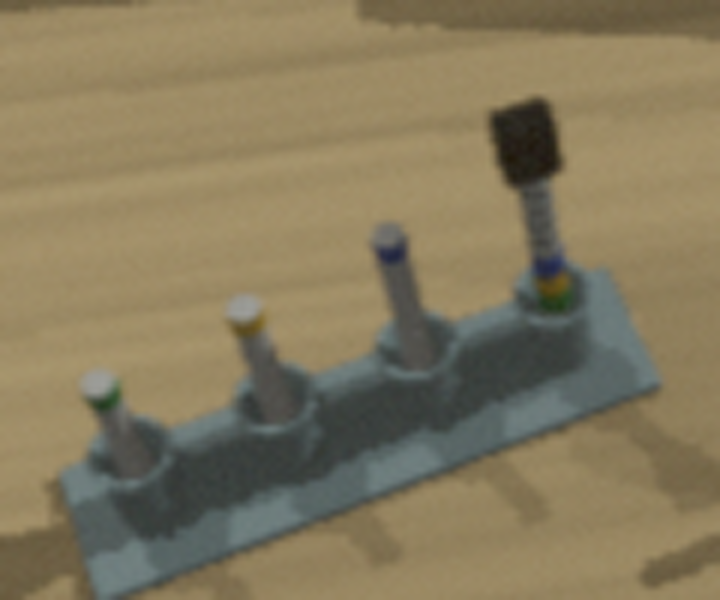

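View pics/c4.png

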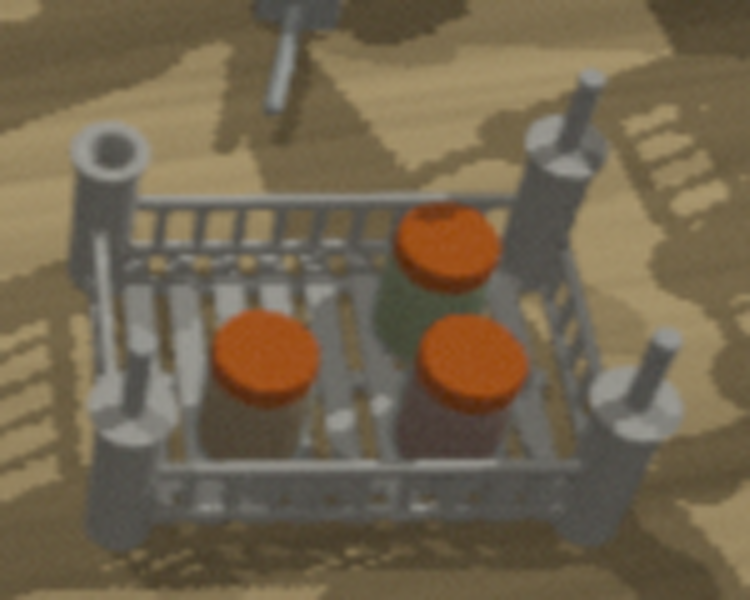

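Run:
```python
from h import *
def fit(f,px,s,u0,v0,h,model):
    z=load(f); P=np.array([ray(z,(x+.5)/s-.5+u0,(y+.5)/s-.5+v0,h) for x,y in px])[:,:2]
    M=np.array(model); a=P-P.mean(0); b=M-M.mean(0)
    th=np.arctan2((b[:,0]*a[:,1]-b[:,1]*a[:,0]).sum(),(b*a).sum())
    c,sn=np.cos(th),np.sin(th);Rm=np.array([[c,-sn],[sn,c]]); t=P.mean(0)-Rm@M.mean(0)
    print(f,np.round(t,4),'yaw',round(th,4),'resid mm',np.round((P-(M@Rm.T+t))*1e3,1).tolist())
    return t,Rm
tm=[(.075,.11),(.075,-.11),(-.075,.11),(-.075,-.11)]
for f,px,s,u,v in(('top0',[(169,132),(662,212),(97,465),(600,550)],6,180,150),('scene0',[(634,403),(131,408),(566,147),(112,153)],5,340,150)):
    t,r=fit(f,px,s,u,v,.095,tm); print(' socket',t+r@[-.075,-.11])
cm=[(-.031,.1125),(.031,.1125),(.031,-.1125),(-.031,-.1125)]
for f,px,s,u,v in(('top0',[(135,372),(92,233),(617,88),(662,230)],7,340,170),('scene0',[(605,270),(660,385),(105,598),(65,478)],6,180,190)):
    t,r=fit(f,px,s,u,v,.006,cm)
    for y in(.0825,.0275,-.0275,-.0825): print(' well',t+r@[0,y])
z=load('top0'); print(ray(z,340+(222+.5)/7-.5,170+207.5/7-.5,.156))
z=load('scene0'); print(ray(z,180+(517+.5)/6-.5,190+112/6-.5,.156))
```

```text
top0 [0.5645 0.1654] yaw -0.1676 resid mm [[0.1, 0.4], [-0.2, 0.5], [0.4, -1.2], [-0.2, 0.3]]
 socket [0.47222197 0.06948229]
scene0 [0.5673 0.1662] yaw -0.1632 resid mm [[-1.0, -0.7], [-0.7, -0.1], [0.1, -0.5], [1.6, 1.2]]
 socket [0.47539784 0.06985209]
top0 [ 0.5908 -0.2415] yaw 0.2653 resid mm [[1.8, -1.2], [-1.2, -1.4], [-0.6, 0.6], [0.0, 2.0]]
 well [ 0.56920692 -0.1618542 ]
 well [ 0.58362651 -0.21493033]
 well [ 0.5980461  -0.26800646]
 well [ 0.6124657  -0.32108258]
scene0 [ 0.5955 -0.2382] yaw 0.2631 resid mm [[1.8, -1.8], [-0.5, -2.7], [-3.8, 2.0], [2.5, 2.5]]
 well [ 0.5740144  -0.15855628]
 well [ 0.5883206  -0.21166308]
 well [ 0.60262681 -0.26476988]
 well [ 0.61693301 -0.31787668]
[ 0.56754692 -0.1591209   0.156     ]
[ 0.56962375 -0.16115332  0.156     ]
```

Call:
apply_moves([
  {"ay": 0.115, "ty": -0.007},
  {"ay": 0.115, "ty": -0.007},
  {"ay": 0.115, "ty": -0.007},
  {"ay": 0.115, "ty": -0.007},
  {"ay": 0.115, "ty": -0.007},
  {"ay": 0.115, "ty": -0.007},
  {"ay": 0.115, "ty": -0.007},
  {"ay": 0.115, "ty": -0.007},
  {"ay": 0.115, "ty": -0.007},
])

```text
schema error: expected keys ax, ay, az, tx, ty, tz, hand
```

```bash
cat >> h.py <<'E'
def go(P,yaw_z=None):
    s=env.state(); T=R.from_rotvec(s['tool_rot']).as_matrix()
    d=T.T@(np.array(P)-s['ee_pos'])
    # desired: y down, jaw axis z horizontal at yaw_z
    o=''
    if yaw_z is not None:
        zz=np.array([np.cos(yaw_z),np.sin(yaw_z),0]);yy=np.array([0,0,-1.]);D=np.c_[np.cross(yy,zz),yy,zz]
        o=np.round(R.from_matrix(T.T@D).as_rotvec(),4)
    print('t',round(s['t'],2),'pos',np.round(s['ee_pos'],4),'tool delta mm',np.round(d*1e3,1),'turn',o,'F',np.round(s['ft_force'],1),'open',round(s['opening'],4),'q',np.round(s['qpos'],2))
E
python3 -c "
from h import *
go([.54,-.165,.27],.264)"
```

```text
t 0.15 pos [0.17   0.6269 0.2137] tool delta mm [ 564.4  -55.3 -667.5] turn [1.500e-03 1.042e+00 7.000e-04] F [ 0.  -0.2 -1.4] open 0.0951 q [ 1.22  0.12  1.65 -0.    1.37 -0.08]
```

Call:
apply_moves([
  {"ax": 0, "ay": 0.115, "az": 0, "tx": 0, "ty": -0.007, "tz": 0, "hand": 0.09},
  {"ax": 0, "ay": 0.115, "az": 0, "tx": 0, "ty": -0.007, "tz": 0, "hand": 0.09},
  {"ax": 0, "ay": 0.115, "az": 0, "tx": 0, "ty": -0.007, "tz": 0, "hand": 0.09},
  {"ax": 0, "ay": 0.115, "az": 0, "tx": 0, "ty": -0.007, "tz": 0, "hand": 0.09},
  {"ax": 0, "ay": 0.115, "az": 0, "tx": 0, "ty": -0.007, "tz": 0, "hand": 0.09},
  {"ax": 0, "ay": 0.115, "az": 0, "tx": 0, "ty": -0.007, "tz": 0, "hand": 0.09},
  {"ax": 0, "ay": 0.115, "az": 0, "tx": 0, "ty": -0.007, "tz": 0, "hand": 0.09},
  {"ax": 0, "ay": 0.115, "az": 0, "tx": 0, "ty": -0.007, "tz": 0, "hand": 0.09},
  {"ax": 0, "ay": 0.115, "az": 0, "tx": 0, "ty": -0.007, "tz": 0, "hand": 0.09},
])

```text
t: 0.9
ee_pos: [0.1688, 0.6237, 0.2709]
tool_rot: [-1.322, 1.042, -1.051]
ft_force: [-0.4, -0.2, 0.1]
opening: 0.09
```

```bash
python3 -c "
from h import *
go([.54,-.165,.27],.264)"
```

```text
t 0.9 pos [0.1688 0.6237 0.2709] tool delta mm [851.   10.7 188.5] turn [ 0.0088 -0.042   0.0132] F [-0.4 -0.2  0.1] open 0.09 q [ 1.22  0.1   1.59 -0.    1.48  1.  ]
```

Call:
apply_moves([
  {"ax": 0.009, "ay": -0.04, "az": 0.013, "tx": 0.02, "ty": 0, "tz": 0.004, "hand": 0.09},
  {"ax": 0, "ay": 0, "az": 0, "tx": 0.035, "ty": 0, "tz": 0.008, "hand": 0.09},
  {"ax": 0, "ay": 0, "az": 0, "tx": 0.04, "ty": 0, "tz": 0.009, "hand": 0.09},
  {"ax": 0, "ay": 0, "az": 0, "tx": 0.04, "ty": 0, "tz": 0.009, "hand": 0.09},
  {"ax": 0, "ay": 0, "az": 0, "tx": 0.04, "ty": 0, "tz": 0.009, "hand": 0.09},
  {"ax": 0, "ay": 0, "az": 0, "tx": 0.04, "ty": 0, "tz": 0.009, "hand": 0.09},
  {"ax": 0, "ay": 0, "az": 0, "tx": 0.04, "ty": 0, "tz": 0.009, "hand": 0.09},
  {"ax": 0, "ay": 0, "az": 0, "tx": 0.04, "ty": 0, "tz": 0.009, "hand": 0.09},
  {"ax": 0, "ay": 0, "az": 0, "tx": 0.04, "ty": 0, "tz": 0.009, "hand": 0.09},
  {"ax": 0, "ay": 0, "az": 0, "tx": 0.04, "ty": 0, "tz": 0.009, "hand": 0.09},
  {"ax": 0, "ay": 0, "az": 0, "tx": 0.04, "ty": 0, "tz": 0.009, "hand": 0.09},
  {"ax": 0, "ay": 0, "az": 0, "tx": 0.04, "ty": 0, "tz": 0.009, "hand": 0.09},
  {"ax": 0, "ay": 0, "az": 0, "tx": 0.04, "ty": 0, "tz": 0.009, "hand": 0.09},
  {"ax": 0, "ay": 0, "az": 0, "tx": 0.04, "ty": 0, "tz": 0.009, "hand": 0.09},
  {"ax": 0, "ay": 0, "az": 0, "tx": 0.04, "ty": 0, "tz": 0.009, "hand": 0.09},
  {"ax": 0, "ay": 0, "az": 0, "tx": 0.04, "ty": 0, "tz": 0.009, "hand": 0.09},
])

```text
t: 2.23
ee_pos: [0.4601, 0.0571, 0.267]
tool_rot: [-1.324, 1.004, -1.005]
ft_force: [1.2, -0.1, -0.2]
opening: 0.0903
```

```bash
python3 -c "
from h import *
go([.57,-.16,.27],.264)"
```

```text
t 2.23 pos [0.4601 0.0571 0.267 ] tool delta mm [238.8  -3.2  47.1] turn [-0.0026  0.0101 -0.0012] F [ 1.2 -0.1 -0.2] open 0.0903 q [ 0.01 -0.33  1.98  0.    1.49 -0.27]
```

```bash
python3 -c "
from h import *
snap('wrist','w1')"
```

```text
(no output)
```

View pics/w1.png

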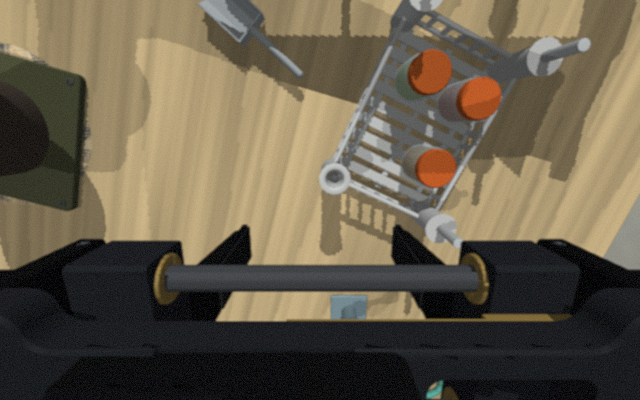

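```bash
python3 -c "
from h import *
crop('w1',300,140,370,210,8,'c5')
z=load('w1')
print(ray(z,335,178,.095), ray(z,440,224,.095),ray(z,544,56,.095),proj(z,[.4725,.0697,.095]))
go([.51,-.165,.27],.264)"
```

```text
[0.47372599 0.07357388 0.095     ] [0.61850938 0.05286779 0.095     ] [0.65631077 0.26522318 0.095     ] (np.float64(333.13744036182527), np.float64(180.76029990722463))
t 2.28 pos [0.4626 0.0512 0.2667] tool delta mm [221.1  -2.4 -11.5] turn [-0.0023  0.0038  0.0042] F [ 0.9 -4.4 -0.4] open 0.09 q [-0.   -0.33  1.98 -0.    1.49 -0.27]
```

View pics/c5.png

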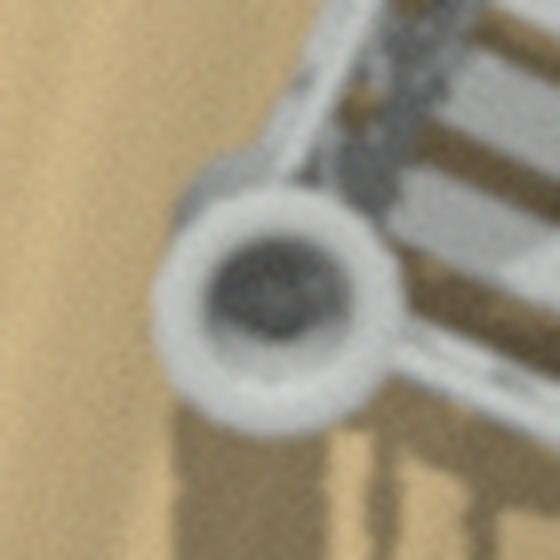

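```bash
python3 -c "
from h import *
snap('wrist','w2')
crop('w2',290,140,450,250,5,'c5')
go([.53,-.15,.27],.264)"
```

```text
t 2.33 pos [0.4611 0.0546 0.2666] tool delta mm [215.5  -3.3  12.5] turn [-0.0012  0.0026  0.0003] F [-0.9  0.8 -0.3] open 0.0902 q [ 0.   -0.33  1.98  0.    1.49 -0.26]
```

View pics/c5.png

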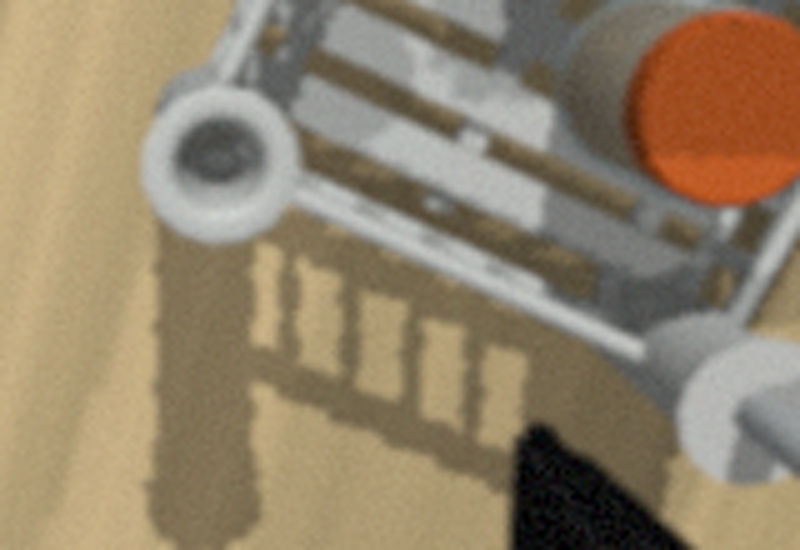

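```bash
python3 -c "
from h import *
z=load('w2');print(ray(z,333.6,172.4,.095))"
```

```text
[0.4729759  0.07288876 0.095     ]
```

Call:
apply_moves([
  {"ax": 0, "ay": 0, "az": 0, "tx": 0.025, "ty": 0, "tz": 0.002, "hand": 0.09},
  {"ax": 0, "ay": 0, "az": 0, "tx": 0.035, "ty": -0.001, "tz": 0.003, "hand": 0.09},
  {"ax": 0, "ay": 0, "az": 0, "tx": 0.04, "ty": -0.001, "tz": 0.003, "hand": 0.09},
  {"ax": 0, "ay": 0, "az": 0, "tx": 0.04, "ty": -0.001, "tz": 0.003, "hand": 0.09},
  {"ax": 0, "ay": 0, "az": 0, "tx": 0.03, "ty": 0, "tz": 0.002, "hand": 0.09},
  {"ax": 0, "ay": 0, "az": 0, "tx": 0.015, "ty": 0, "tz": 0, "hand": 0.09},
  {"ax": 0, "ay": 0, "az": 0, "tx": 0, "ty": 0, "tz": 0, "hand": 0.09},
  {"ax": 0, "ay": 0, "az": 0, "tx": 0, "ty": 0, "tz": 0, "hand": 0.09},
  {"ax": 0, "ay": 0, "az": 0, "tx": 0, "ty": 0, "tz": 0, "hand": 0.09},
])

```text
t: 3.08
ee_pos: [0.5228, -0.1242, 0.2661]
tool_rot: [-1.322, 1.015, -1.004]
ft_force: [0.4, 0.2, -0.3]
opening: 0.0896
```

```bash
python3 -c "
from h import *
go([.57,-.16,.27],.264)
snap('wrist','w3')"
```

```text
t 3.08 pos [ 0.5228 -0.1242  0.2661] tool delta mm [47.  -4.3 36.1] turn [ 0.0021  0.0033 -0.0064] F [ 0.4  0.2 -0.3] open 0.0896 q [-0.34 -0.15  1.84  0.    1.46 -0.6 ]
```

View pics/w3.png

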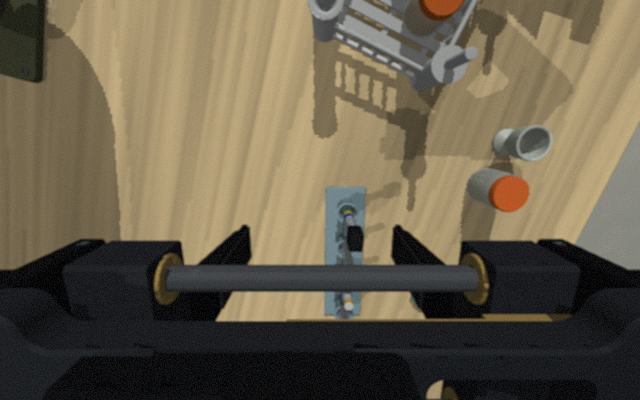

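```bash
python3 -c "
from h import *
crop('w3',310,170,390,270,6,'c6')
z=load('w3')
print(ray(z,356,238,.156),ray(z,347,211,.046))"
```

```text
[ 0.56875888 -0.15325754  0.156     ] [ 0.5693979  -0.15554275  0.046     ]
```

View pics/c6.png

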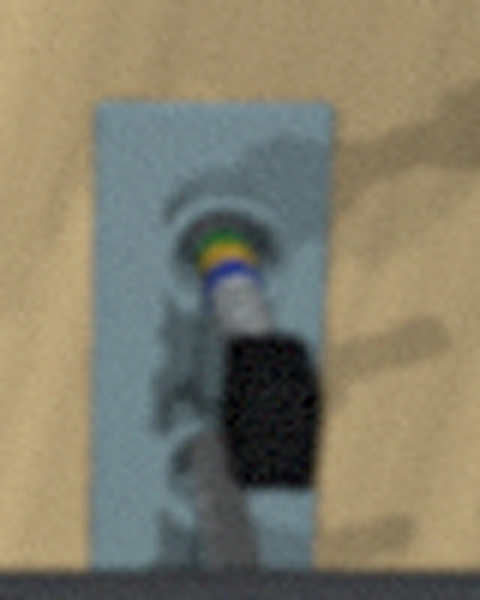

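```bash
python3 -c "
from h import *
z=load('w3')
print(ray(z,355,243,.156),ray(z,347.7,210.5,.046), proj(z,[.569,-.158,.156]))
go([.569,-.158,.25],.264)"
```

```text
[ 0.5693874  -0.15891756  0.156     ] [ 0.57014836 -0.15456847  0.046     ] (np.float64(354.9021766251679), np.float64(242.12563847985632))
t 3.13 pos [ 0.5227 -0.1238  0.266 ] tool delta mm [45.3 15.7 35.6] turn [ 0.0021  0.0039 -0.0065] F [0.8 0.5 0.3] open 0.0899 q [-0.33 -0.15  1.84  0.    1.46 -0.6 ]
```

Call:
apply_moves([
  {"ax": 0, "ay": 0, "az": 0, "tx": 0.018, "ty": 0, "tz": 0.015, "hand": 0.07},
  {"ax": 0, "ay": 0, "az": 0, "tx": 0.018, "ty": 0, "tz": 0.015, "hand": 0.07},
  {"ax": 0, "ay": 0, "az": 0, "tx": 0.009, "ty": 0, "tz": 0.006, "hand": 0.07},
  {"ax": 0, "ay": 0, "az": 0, "tx": 0, "ty": 0.015, "tz": 0, "hand": 0.07},
  {"ax": 0, "ay": 0, "az": 0, "tx": 0, "ty": 0.015, "tz": 0, "hand": 0.07},
  {"ax": 0, "ay": 0, "az": 0, "tx": 0, "ty": 0, "tz": 0, "hand": 0.07},
  {"ax": 0, "ay": 0, "az": 0, "tx": 0, "ty": 0, "tz": 0, "hand": 0.07},
])

```text
t: 3.72
ee_pos: [0.5706, -0.149, 0.237]
tool_rot: [-1.324, 1.005, -0.995]
ft_force: [0.3, 0.5, 1.0]
opening: 0.07
```

```bash
python3 -c "
from h import *
go([.5695,-.159,.122],.264)
snap('wrist','w4');snap('scene','s4'); crop('s4',180,130,340,290,4,'s4c')"
```

```text
t 3.72 pos [ 0.5706 -0.149   0.237 ] tool delta mm [ 10.1 114.9  -3.8] turn [-0.0002  0.0157 -0.0072] F [0.3 0.5 1. ] open 0.07 q [-0.35 -0.02  1.76  0.01  1.4  -0.63]
```

View pics/w4.png

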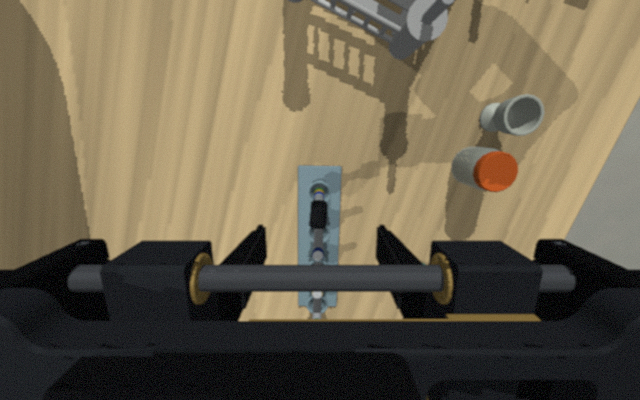

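View pics/s4c.png

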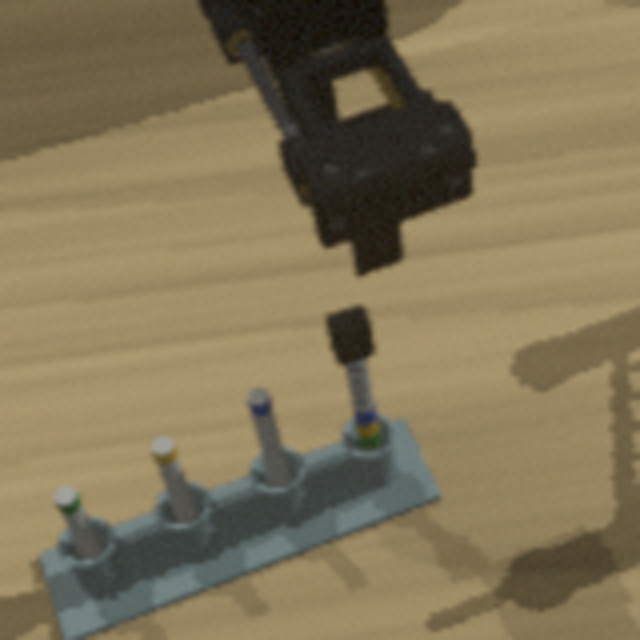

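```bash
python3 -c "
from h import *
crop('w4',280,150,360,250,6,'c7')
z=load('w4');print(proj(z,[.5695,-.159,.156]))
go([.5695,-.159,.122],.264)"
```

```text
(np.float64(316.72504298087887), np.float64(218.3523392872635))
t 3.82 pos [ 0.5706 -0.1493  0.2373] tool delta mm [  9.8 115.2  -3.8] turn [-0.0007  0.0154 -0.0068] F [0.3 0.7 0.1] open 0.0697 q [-0.35 -0.02  1.76  0.01  1.4  -0.63]
```

View pics/c7.png

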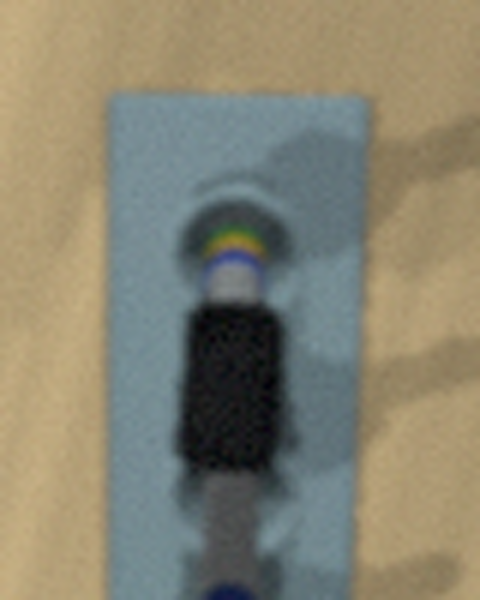

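Call:
apply_moves([
  {"ax": 0, "ay": 0.015, "az": -0.006, "tx": 0.005, "ty": 0.01, "tz": -0.001, "hand": 0.07},
  {"ax": 0, "ay": 0, "az": 0, "tx": 0.004, "ty": 0.015, "tz": -0.001, "hand": 0.07},
  {"ax": 0, "ay": 0, "az": 0, "tx": 0, "ty": 0.018, "tz": 0, "hand": 0.07},
  {"ax": 0, "ay": 0, "az": 0, "tx": 0, "ty": 0.015, "tz": 0, "hand": 0.07},
  {"ax": 0, "ay": 0, "az": 0, "tx": 0, "ty": 0.008, "tz": 0, "hand": 0.07},
  {"ax": 0, "ay": 0, "az": 0, "tx": 0, "ty": 0, "tz": 0, "hand": 0.07},
  {"ax": 0, "ay": 0, "az": 0, "tx": 0, "ty": 0, "tz": 0, "hand": 0.07},
])

```text
t: 4.4
ee_pos: [0.5733, -0.16, 0.1735]
tool_rot: [-1.319, 1.005, -1.023]
ft_force: [-0.7, -0.7, 0.9]
opening: 0.0704
```

```bash
python3 -c "
from h import *
go([.5695,-.1575,.122],.264)"
```

```text
t 4.4 pos [ 0.5733 -0.16    0.1735] tool delta mm [-3.8 51.4 -3.5] turn [-0.0088 -0.0026  0.0073] F [-0.7 -0.7  0.9] open 0.0704 q [-0.36  0.03  1.82 -0.    1.28 -0.62]
```

Call:
apply_moves([
  {"ax": -0.009, "ay": 0, "az": 0.007, "tx": -0.003, "ty": 0.005, "tz": -0.004, "hand": 0.07},
  {"ax": 0, "ay": 0, "az": 0, "tx": 0, "ty": 0.012, "tz": 0, "hand": 0.07},
  {"ax": 0, "ay": 0, "az": 0, "tx": 0, "ty": 0.012, "tz": 0, "hand": 0.07},
  {"ax": 0, "ay": 0, "az": 0, "tx": 0, "ty": 0.01, "tz": 0, "hand": 0.07},
  {"ax": 0, "ay": 0, "az": 0, "tx": 0, "ty": 0.006, "tz": 0, "hand": 0.07},
  {"ax": 0, "ay": 0, "az": 0, "tx": 0, "ty": 0, "tz": 0, "hand": 0.07},
  {"ax": 0, "ay": 0, "az": 0, "tx": 0, "ty": 0, "tz": 0, "hand": 0.07},
])

```text
t: 4.98
ee_pos: [0.5695, -0.1585, 0.1263]
tool_rot: [-1.321, 1.012, -1.017]
ft_force: [0.0, -0.4, 0.2]
opening: 0.0702
```

```bash
python3 -c "
from h import *
go([.5695,-.1575,.122],.264)
snap('wrist','w5');crop('w5',200,120,440,300,3,'c8')"
```

```text
t 4.98 pos [ 0.5695 -0.1585  0.1263] tool delta mm [-1.   4.3  0.2] turn [-0.0021 -0.003   0.0021] F [ 0.  -0.4  0.2] open 0.0702 q [-0.36  0.06  1.87 -0.    1.21 -0.62]
```

View pics/c8.png

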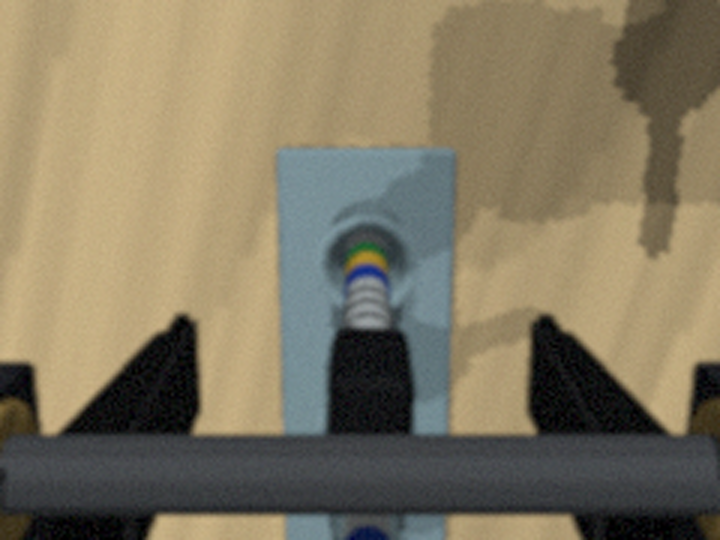

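Call:
apply_moves([
  {"ax": 0, "ay": 0, "az": 0, "tx": -0.001, "ty": 0.005, "tz": 0.001, "hand": 0.05},
  {"ax": 0, "ay": 0, "az": 0, "tx": 0, "ty": 0, "tz": 0, "hand": 0.03},
  {"ax": 0, "ay": 0, "az": 0, "tx": 0, "ty": 0, "tz": 0, "hand": 0.02},
  {"ax": 0, "ay": 0, "az": 0, "tx": 0, "ty": 0, "tz": 0, "hand": 0.01},
  {"ax": 0, "ay": 0, "az": 0, "tx": 0, "ty": 0, "tz": 0, "hand": 0.0},
  {"ax": 0, "ay": 0, "az": 0, "tx": 0, "ty": 0, "tz": 0, "hand": 0.0},
  {"ax": 0, "ay": 0, "az": 0, "tx": 0, "ty": 0, "tz": 0, "hand": 0.0},
  {"ax": 0, "ay": 0, "az": 0, "tx": 0, "ty": 0, "tz": 0, "hand": 0.0},
], newtons=25)

```text
t: 5.7
ee_pos: [0.5718, -0.1576, 0.1232]
tool_rot: [-1.32, 1.009, -1.02]
ft_force: [-0.2, 1.0, 0.6]
opening: 0.0218
```

```bash
python3 -c "
from h import *
go([.5695,-.1575,.23],.264)"
```

```text
t 5.7 pos [ 0.5718 -0.1576  0.1232] tool delta mm [  -0.2 -106.8   -1.6] turn [-0.0053 -0.0029  0.0044] F [-0.2  1.   0.6] open 0.0218 q [-0.36  0.07  1.87 -0.    1.2  -0.62]
```

Call:
apply_moves([
  {"ax": 0, "ay": 0, "az": 0, "tx": 0, "ty": 0, "tz": -0.001, "hand": 0.0},
  {"ax": 0, "ay": 0, "az": 0, "tx": 0, "ty": 0, "tz": 0, "hand": 0.0},
  {"ax": 0, "ay": 0, "az": 0, "tx": 0, "ty": 0, "tz": 0, "hand": 0.0},
  {"ax": 0, "ay": 0, "az": 0, "tx": 0, "ty": 0, "tz": 0, "hand": 0.0},
])

```text
t: 6.03
ee_pos: [0.5708, -0.1579, 0.1233]
tool_rot: [-1.32, 1.009, -1.02]
ft_force: [0.1, -0.7, -1.1]
opening: 0.0157
```

```bash
python3 -c "
from h import *
go([.5695,-.1575,.23],.264)"
```

```text
t 6.03 pos [ 0.5708 -0.1579  0.1233] tool delta mm [  -0.3 -106.7   -0.5] turn [-0.0058 -0.003   0.0046] F [ 0.1 -0.7 -1.1] open 0.0157 q [-0.36  0.07  1.87 -0.    1.2  -0.62]
```

Call:
apply_moves([
  {"ax": -0.005, "ay": 0, "az": 0.004, "tx": 0, "ty": -0.008, "tz": 0, "hand": 0.0},
  {"ax": 0, "ay": 0, "az": 0, "tx": 0, "ty": -0.015, "tz": 0, "hand": 0.0},
  {"ax": 0, "ay": 0, "az": 0, "tx": 0, "ty": -0.018, "tz": 0, "hand": 0.0},
  {"ax": 0, "ay": 0, "az": 0, "tx": 0, "ty": -0.018, "tz": 0, "hand": 0.0},
  {"ax": 0, "ay": 0, "az": 0, "tx": 0, "ty": -0.018, "tz": 0, "hand": 0.0},
  {"ax": 0, "ay": 0, "az": 0, "tx": 0, "ty": -0.018, "tz": 0, "hand": 0.0},
  {"ax": 0, "ay": 0, "az": 0, "tx": 0, "ty": -0.018, "tz": 0, "hand": 0.0},
  {"ax": 0, "ay": 0, "az": 0, "tx": 0, "ty": -0.012, "tz": 0, "hand": 0.0},
  {"ax": 0, "ay": 0, "az": 0, "tx": 0, "ty": 0, "tz": 0, "hand": 0.0},
  {"ax": 0, "ay": 0, "az": 0, "tx": 0, "ty": 0, "tz": 0, "hand": 0.0},
])

```text
t: 6.87
ee_pos: [0.5706, -0.1583, 0.2562]
tool_rot: [-1.322, 1.015, -1.015]
ft_force: [-0.2, 0.8, -0.2]
opening: 0.0162
```

```bash
python3 -c "
from h import *
go([.474,.071,.247],.264)"
```

```text
t 6.87 pos [ 0.5706 -0.1583  0.2562] tool delta mm [-246.5    9.1  -34.2] turn [ 0.0004 -0.0031  0.0006] F [-0.2  0.8 -0.2] open 0.0162 q [-0.36 -0.03  1.74 -0.    1.43 -0.62]
```

Call:
apply_moves([
  {"ax": 0, "ay": 0, "az": 0, "tx": -0.015, "ty": 0, "tz": -0.002, "hand": 0.0},
  {"ax": 0, "ay": 0, "az": 0, "tx": -0.025, "ty": 0, "tz": -0.003, "hand": 0.0},
  {"ax": 0, "ay": 0, "az": 0, "tx": -0.03, "ty": 0, "tz": -0.004, "hand": 0.0},
  {"ax": 0, "ay": 0, "az": 0, "tx": -0.03, "ty": 0, "tz": -0.004, "hand": 0.0},
  {"ax": 0, "ay": 0, "az": 0, "tx": -0.03, "ty": 0, "tz": -0.004, "hand": 0.0},
  {"ax": 0, "ay": 0, "az": 0, "tx": -0.03, "ty": 0, "tz": -0.004, "hand": 0.0},
  {"ax": 0, "ay": 0, "az": 0, "tx": -0.03, "ty": 0, "tz": -0.004, "hand": 0.0},
  {"ax": 0, "ay": 0, "az": 0, "tx": -0.025, "ty": 0, "tz": -0.003, "hand": 0.0},
  {"ax": 0, "ay": 0, "az": 0, "tx": -0.015, "ty": 0, "tz": -0.002, "hand": 0.0},
  {"ax": 0, "ay": 0, "az": 0, "tx": 0, "ty": 0, "tz": 0, "hand": 0.0},
  {"ax": 0, "ay": 0, "az": 0, "tx": 0, "ty": 0, "tz": 0, "hand": 0.0},
  {"ax": 0, "ay": 0, "az": 0, "tx": 0, "ty": 0, "tz": 0, "hand": 0.0},
])

```text
t: 7.87
ee_pos: [0.4663, 0.0706, 0.2388]
tool_rot: [-1.335, 1.039, -0.996]
ft_force: [-0.0, 0.5, -0.8]
opening: 0.0159
```

```bash
python3 -c "
from h import *
go([.474,.071,.247],.264)
snap('wrist','w6');crop('w6',230,80,430,280,3,'c9')
snap('top','t6');crop('t6',230,180,350,280,6,'c10');snap('scene','s6');crop('s6',300,80,440,220,5,'c11')"
```

```text
t 7.87 pos [0.4663 0.0706 0.2388] tool delta mm [ 1.5 -8.4  7.3] turn [ 0.0267 -0.0034 -0.012 ] F [-0.   0.5 -0.8] open 0.0159 q [ 0.03 -0.28  1.99  0.01  1.46 -0.23]
```

View pics/c9.png

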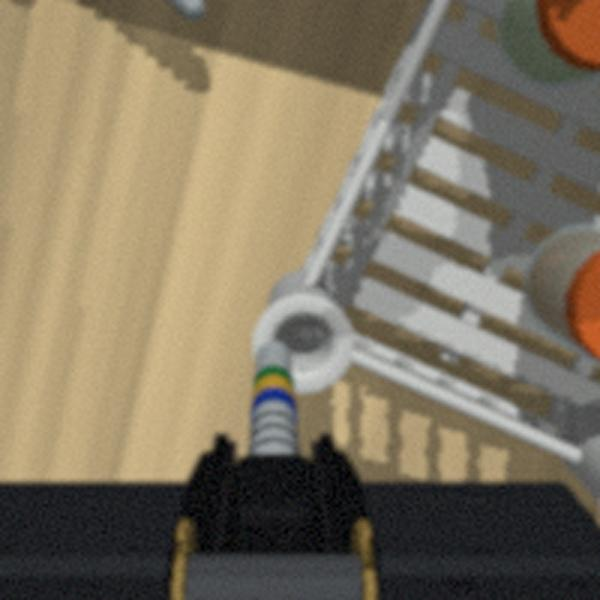

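View pics/c11.png

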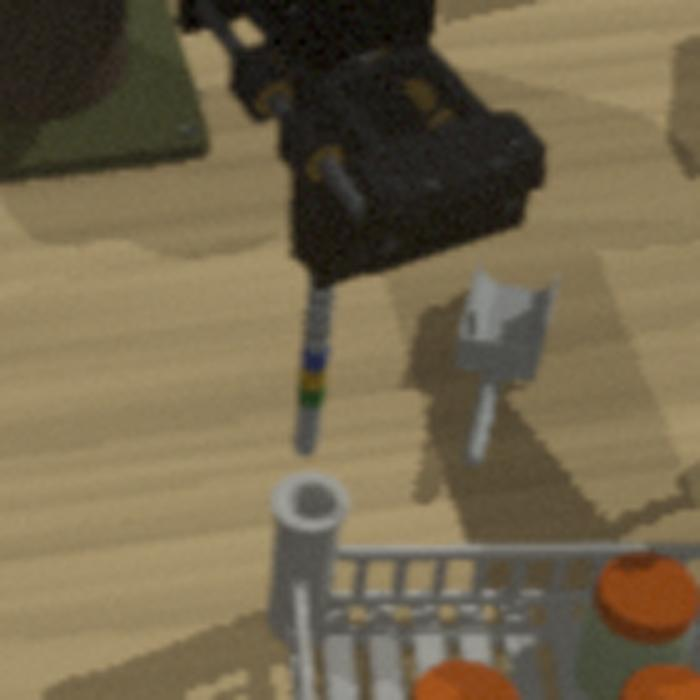

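Call:
apply_moves([
  {"ax": 0.026, "ay": -0.003, "az": -0.012, "tx": 0.001, "ty": -0.004, "tz": 0.007, "hand": 0.0},
  {"ax": 0, "ay": 0, "az": 0, "tx": 0, "ty": 0, "tz": 0, "hand": 0.0},
  {"ax": 0, "ay": 0, "az": 0, "tx": 0, "ty": 0, "tz": 0, "hand": 0.0},
  {"ax": 0, "ay": 0, "az": 0, "tx": 0, "ty": 0, "tz": 0, "hand": 0.0},
])

```text
t: 8.35
ee_pos: [0.4762, 0.0685, 0.2438]
tool_rot: [-1.319, 1.014, -1.02]
ft_force: [0.4, 0.2, -0.3]
opening: 0.0157
```

```bash
python3 -c "
from h import *
go([.474,.071,.247],.264)
snap('wrist','w7');crop('w7',230,80,430,280,4,'c9')
snap('top','t7');crop('t7',230,180,350,280,6,'c10');snap('scene','s7');crop('s7',330,120,400,220,7,'c11')
z=load('w7');s=env.state();T=R.from_rotvec(s['tool_rot']).as_matrix();tip=s['ee_pos']+T[:,1]*.1173
print(tip,proj(z,tip),[proj(load(n),tip) for n in('s7','t7')])
for n in('w7','s7','t7'):print(proj(load(n),[.474,.071,.095]))
"
```

```text
t 8.35 pos [0.4762 0.0685 0.2438] tool delta mm [-3.  -3.2 -1.4] turn [-0.0032 -0.006   0.002 ] F [ 0.4  0.2 -0.3] open 0.0157 q [ 0.03 -0.28  1.98 -0.    1.44 -0.23]
[0.47622383 0.06859703 0.12617827] (np.float64(320.57034430522566), np.float64(198.14702250739026)) [(np.float64(361.830865052523), np.float64(171.25311881509904)), (np.float64(278.8802770735258), np.float64(238.10282911605353))]
(np.float64(319.19374540686505), np.float64(189.07292539303003))
(np.float64(361.68428135392855), np.float64(179.28417974516108))
(np.float64(279.112390220048), np.float64(240.4622010804))
```

View pics/c9.png

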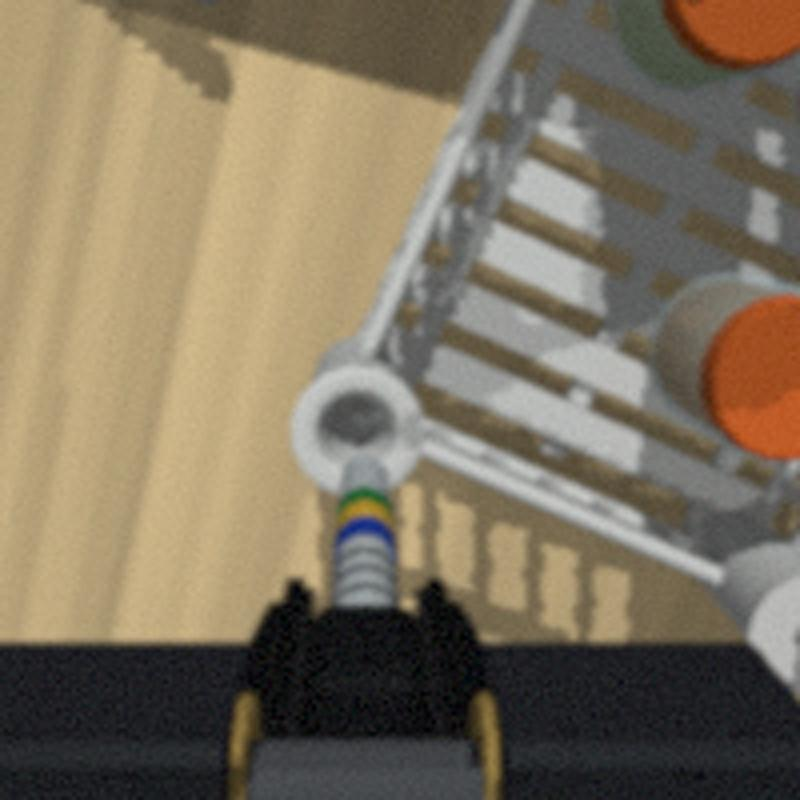

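View pics/c11.png

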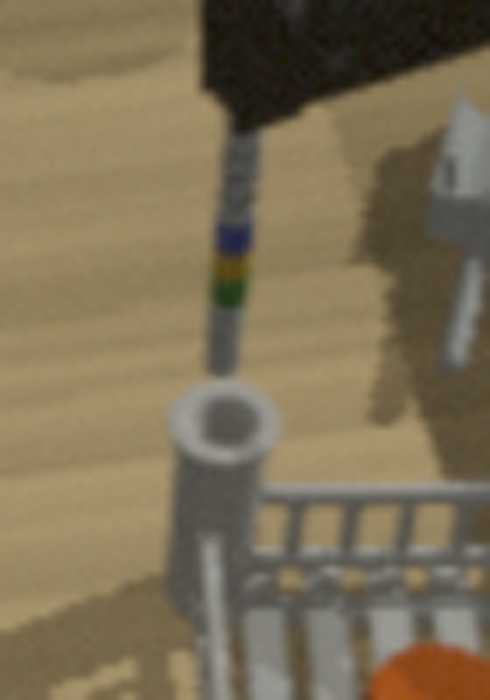

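View pics/c10.png

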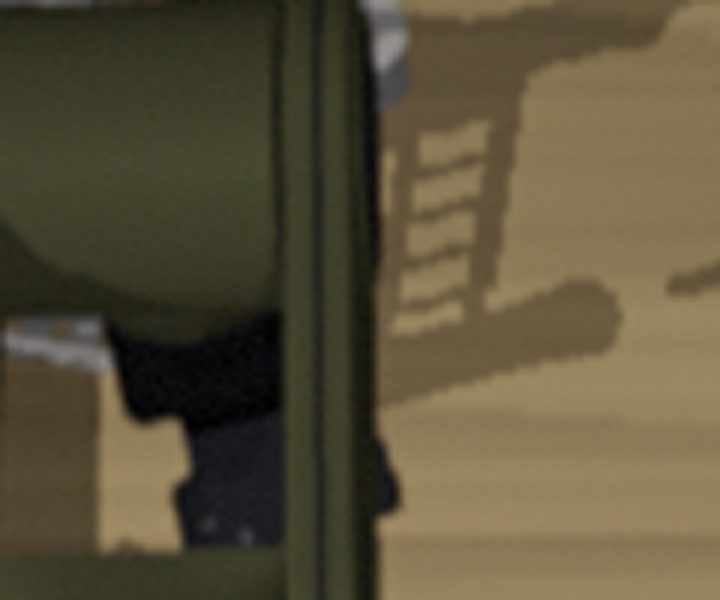

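Call:
apply_moves([
  {"ax": -0.003, "ay": -0.006, "az": 0.002, "tx": -0.003, "ty": 0.004, "tz": -0.0015, "hand": 0.0},
  {"ax": 0, "ay": 0, "az": 0, "tx": 0, "ty": 0.008, "tz": 0, "hand": 0.0},
  {"ax": 0, "ay": 0, "az": 0, "tx": 0, "ty": 0.008, "tz": 0, "hand": 0.0},
  {"ax": 0, "ay": 0, "az": 0, "tx": 0, "ty": 0.004, "tz": 0, "hand": 0.0},
  {"ax": 0, "ay": 0, "az": 0, "tx": 0, "ty": 0, "tz": 0, "hand": 0.0},
  {"ax": 0, "ay": 0, "az": 0, "tx": 0, "ty": 0, "tz": 0, "hand": 0.0},
  {"ax": 0, "ay": 0, "az": 0, "tx": 0, "ty": 0, "tz": 0, "hand": 0.0},
], newtons=30)

```text
t: 9.08
ee_pos: [0.4724, 0.0716, 0.2151]
tool_rot: [-1.325, 1.015, -1.009]
ft_force: [-0.9, -0.0, 0.3]
opening: 0.016
```

```bash
cat >> h.py <<'E'
def tip(L=.1173):
    s=env.state();T=R.from_rotvec(s['tool_rot']).as_matrix();p=s['ee_pos']+T[:,1]*L;print('tip',np.round(p,4),'depth mm',round((.095-p[2])*1e3,1))
E
python3 -c "
from h import *
go([.474,.071,.2],.264);tip()
snap('wrist','w8');crop('w8',230,80,430,280,4,'c9')"
```

```text
t 9.08 pos [0.4724 0.0716 0.2151] tool delta mm [ 1.  15.1  1.5] turn [ 0.0037  0.0013 -0.0012] F [-0.9 -0.   0.3] open 0.016 q [ 0.04 -0.27  2.02  0.    1.39 -0.23]
tip [0.4719 0.0716 0.0978] depth mm -2.8
```

View pics/c9.png

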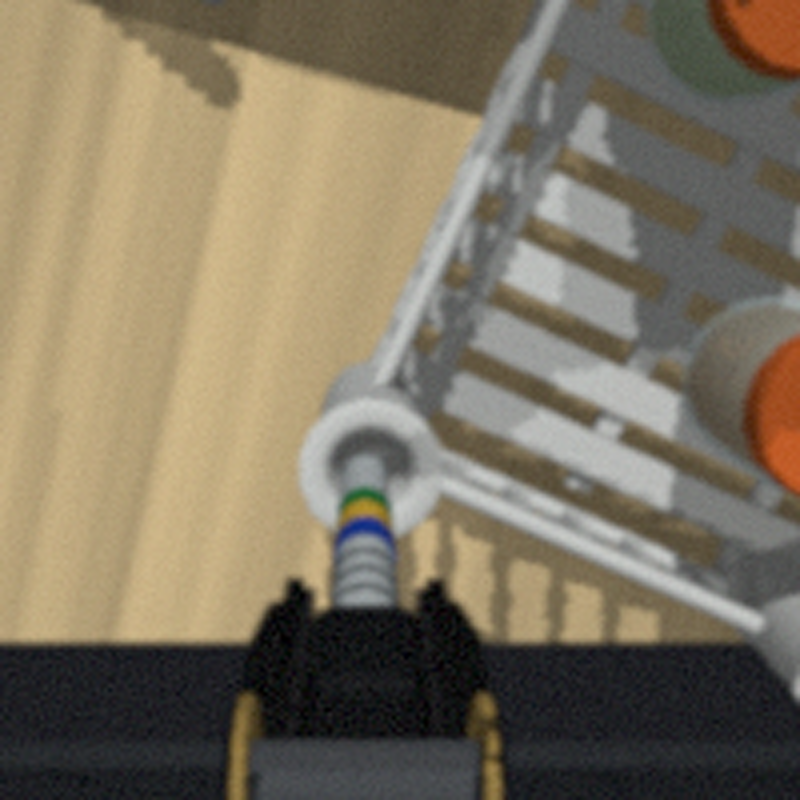

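Call:
apply_moves([
  {"ax": 0.003, "ay": 0, "az": 0, "tx": 0, "ty": 0.003, "tz": 0.0015, "hand": 0.0},
  {"ax": 0, "ay": 0, "az": 0, "tx": 0, "ty": 0.005, "tz": 0, "hand": 0.0},
  {"ax": 0, "ay": 0, "az": 0, "tx": 0, "ty": 0.005, "tz": 0, "hand": 0.0},
  {"ax": 0, "ay": 0, "az": 0, "tx": 0, "ty": 0.003, "tz": 0, "hand": 0.0},
  {"ax": 0, "ay": 0, "az": 0, "tx": 0, "ty": 0, "tz": 0, "hand": 0.0},
  {"ax": 0, "ay": 0, "az": 0, "tx": 0, "ty": 0, "tz": 0, "hand": 0.0},
])

```text
t: 9.63
ee_pos: [0.4751, 0.0722, 0.1999]
tool_rot: [-1.32, 1.01, -1.012]
ft_force: [-1.7, 0.1, 2.3]
opening: 0.0156
```

```bash
python3 -c "
from h import *
go([.474,.071,.2],.264);tip()"
```

```text
t 9.63 pos [0.4751 0.0722 0.1999] tool delta mm [ 0.8 -0.1 -1.3] turn [-0.0028  0.0012 -0.0007] F [-1.7  0.1  2.3] open 0.0156 q [ 0.04 -0.26  2.04  0.    1.36 -0.23]
tip [0.4754 0.0723 0.0826] depth mm 12.4
```

Call:
apply_moves([
  {"ax": 0, "ay": 0, "az": 0, "tx": 0.0005, "ty": 0.002, "tz": -0.001, "hand": 0.0},
  {"ax": 0, "ay": 0, "az": 0, "tx": 0, "ty": 0.003, "tz": 0, "hand": 0.0},
  {"ax": 0, "ay": 0, "az": 0, "tx": 0, "ty": 0.003, "tz": 0, "hand": 0.0},
  {"ax": 0, "ay": 0, "az": 0, "tx": 0, "ty": 0.002, "tz": 0, "hand": 0.0},
])

```text
t: 9.97
ee_pos: [0.4742, 0.072, 0.1923]
tool_rot: [-1.319, 1.011, -1.011]
ft_force: [-0.6, -0.2, 1.5]
opening: 0.0159
```

```bash
python3 -c "
from h import *
go([.474,.071,.2],.264);tip()"
```

```text
t 9.97 pos [0.4742 0.072  0.1923] tool delta mm [ 0.9 -7.7 -0.5] turn [-0.0034  0.0012 -0.0022] F [-0.6 -0.2  1.5] open 0.0159 q [ 0.04 -0.25  2.05  0.    1.35 -0.23]
tip [0.4746 0.0724 0.075 ] depth mm 20.0
```

Call:
apply_moves([
  {"ax": -0.002, "ay": 0, "az": 0, "tx": 0, "ty": 0.003, "tz": 0, "hand": 0.0},
  {"ax": 0, "ay": 0, "az": 0, "tx": 0, "ty": 0.003, "tz": 0, "hand": 0.0},
  {"ax": 0, "ay": 0, "az": 0, "tx": 0, "ty": 0.003, "tz": 0, "hand": 0.0},
  {"ax": 0, "ay": 0, "az": 0, "tx": 0, "ty": 0.003, "tz": 0, "hand": 0.0},
])

```text
t: 10.3
ee_pos: [0.4744, 0.0723, 0.1794]
tool_rot: [-1.32, 1.012, -1.01]
ft_force: [-1.1, 1.0, 3.5]
opening: 0.0158
```

```bash
python3 -c "
from h import *
go([.474,.071,.2],.264);tip()"
```

```text
t 10.3 pos [0.4744 0.0723 0.1794] tool delta mm [  1.1 -20.6  -0.7] turn [-0.0018  0.0013 -0.0027] F [-1.1  1.   3.5] open 0.0158 q [ 0.04 -0.24  2.06  0.    1.32 -0.23]
tip [0.4745 0.0727 0.0621] depth mm 32.9
```

Call:
apply_moves([
  {"ax": 0, "ay": 0, "az": 0, "tx": 0, "ty": 0.002, "tz": 0, "hand": 0.0},
  {"ax": 0, "ay": 0, "az": 0, "tx": 0, "ty": 0.002, "tz": 0, "hand": 0.0},
  {"ax": 0, "ay": 0, "az": 0, "tx": 0, "ty": 0.002, "tz": 0, "hand": 0.0},
])

```text
t: 10.55
ee_pos: [0.4743, 0.0723, 0.1723]
tool_rot: [-1.32, 1.012, -1.01]
ft_force: [-1.6, 0.3, 3.2]
opening: 0.0157
```

Depth is about 40 mm with only tongue drag, so I continue.

Call:
apply_moves([
  {"ax": 0, "ay": 0, "az": 0, "tx": 0, "ty": 0.002, "tz": 0, "hand": 0.0},
  {"ax": 0, "ay": 0, "az": 0, "tx": 0, "ty": 0.002, "tz": 0, "hand": 0.0},
  {"ax": 0, "ay": 0, "az": 0, "tx": 0, "ty": 0.001, "tz": 0, "hand": 0.0},
])

```text
t: 10.8
ee_pos: [0.4743, 0.0723, 0.1665]
tool_rot: [-1.32, 1.012, -1.01]
ft_force: [-1.6, -0.1, 2.3]
opening: 0.016
```

Call:
apply_moves([
  {"ax": 0, "ay": 0, "az": 0, "tx": 0, "ty": 0.002, "tz": 0, "hand": 0.0},
  {"ax": 0, "ay": 0, "az": 0, "tx": 0, "ty": 0.002, "tz": 0, "hand": 0.0},
  {"ax": 0, "ay": 0, "az": 0, "tx": 0, "ty": 0.001, "tz": 0, "hand": 0.0},
])

```text
t: 11.05
ee_pos: [0.4743, 0.0724, 0.161]
tool_rot: [-1.32, 1.012, -1.01]
ft_force: [-1.4, 0.1, 2.6]
opening: 0.0156
```

Call:
apply_moves([
  {"ax": 0, "ay": 0, "az": 0, "tx": 0, "ty": 0.002, "tz": 0, "hand": 0.0},
  {"ax": 0, "ay": 0, "az": 0, "tx": 0, "ty": 0.001, "tz": 0, "hand": 0.0},
  {"ax": 0, "ay": 0, "az": 0, "tx": 0, "ty": 0.001, "tz": 0, "hand": 0.0},
])

```text
t: 11.3
ee_pos: [0.4743, 0.0724, 0.1566]
tool_rot: [-1.32, 1.012, -1.01]
ft_force: [-2.3, -0.2, 2.3]
opening: 0.0158
```

Call:
apply_moves([
  {"ax": 0, "ay": 0, "az": 0, "tx": 0, "ty": 0.002, "tz": -0.0005, "hand": 0.0},
  {"ax": 0, "ay": 0, "az": 0, "tx": 0, "ty": 0.001, "tz": 0, "hand": 0.0},
  {"ax": 0, "ay": 0, "az": 0, "tx": 0, "ty": 0.001, "tz": 0, "hand": 0.0},
])

```text
t: 11.55
ee_pos: [0.4741, 0.0723, 0.1524]
tool_rot: [-1.32, 1.012, -1.011]
ft_force: [-1.1, 1.2, 2.8]
opening: 0.0155
```

Call:
apply_moves([
  {"ax": 0, "ay": 0, "az": 0, "tx": 0, "ty": 0.001, "tz": 0, "hand": 0.0},
  {"ax": 0, "ay": 0, "az": 0, "tx": 0, "ty": 0.001, "tz": 0, "hand": 0.0},
  {"ax": 0, "ay": 0, "az": 0, "tx": 0, "ty": 0.001, "tz": 0, "hand": 0.0},
])

```text
t: 11.8
ee_pos: [0.4741, 0.0723, 0.1491]
tool_rot: [-1.319, 1.012, -1.011]
ft_force: [-1.3, 1.8, 3.1]
opening: 0.0159
```

Call:
apply_moves([
  {"ax": 0, "ay": 0, "az": 0, "tx": 0, "ty": 0.001, "tz": 0, "hand": 0.0},
  {"ax": 0, "ay": 0, "az": 0, "tx": 0, "ty": 0.001, "tz": 0, "hand": 0.0},
])

```text
t: 11.97
ee_pos: [0.4741, 0.0723, 0.1469]
tool_rot: [-1.319, 1.012, -1.01]
ft_force: [-0.7, 0.0, 3.3]
opening: 0.0161
```

```bash
python3 -c "
from h import *
go([.474,.071,.2],.264);tip();snap('scene','s9');crop('s9',330,100,400,220,6,'c12')"
```

```text
t 11.97 pos [0.4741 0.0723 0.1469] tool delta mm [  1.1 -53.1  -0.3] turn [-0.0024  0.0013 -0.0027] F [-0.7  0.   3.3] open 0.0161 q [ 0.04 -0.21  2.09  0.    1.26 -0.23]
tip [0.4743 0.0727 0.0296] depth mm 65.4
```

View pics/c12.png

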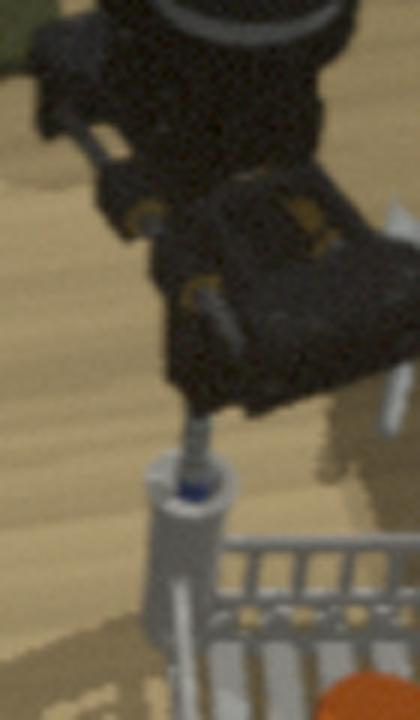

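Call:
apply_moves([
  {"ax": 0, "ay": 0, "az": 0, "tx": 0, "ty": 0.001, "tz": 0, "hand": 0.0},
  {"ax": 0, "ay": 0, "az": 0, "tx": 0, "ty": 0.001, "tz": 0, "hand": 0.0},
])

```text
t: 12.18
ee_pos: [0.4742, 0.0724, 0.145]
tool_rot: [-1.319, 1.011, -1.011]
ft_force: [-2.2, 0.6, 7.6]
opening: 0.0156
```

Call:
apply_moves([
  {"ax": 0, "ay": 0, "az": 0, "tx": 0, "ty": 0.001, "tz": 0, "hand": 0.0},
  {"ax": 0, "ay": 0, "az": 0, "tx": 0, "ty": 0.0005, "tz": 0, "hand": 0.0},
  {"ax": 0, "ay": 0, "az": 0, "tx": 0, "ty": 0.0005, "tz": 0, "hand": 0.0},
  {"ax": 0, "ay": 0, "az": 0, "tx": 0, "ty": 0, "tz": 0, "hand": 0.0},
])

```text
t: 12.52
ee_pos: [0.4742, 0.0724, 0.1449]
tool_rot: [-1.32, 1.012, -1.01]
ft_force: [-1.4, 0.6, 2.3]
opening: 0.0158
```

```bash
python3 -c "
from h import *
go([.474,.071,.2],.264);tip();snap('wrist','w10');crop('w10',250,140,390,260,5,'c13');snap('scene','s10');crop('s10',330,100,400,220,6,'c12')"
```

```text
t 12.52 pos [0.4742 0.0724 0.1449] tool delta mm [  1.1 -55.1  -0.5] turn [-0.0017  0.0015 -0.0028] F [-1.4  0.6  2.3] open 0.0158 q [ 0.04 -0.21  2.09  0.    1.26 -0.23]
tip [0.4743 0.0728 0.0276] depth mm 67.4
```

View pics/c13.png

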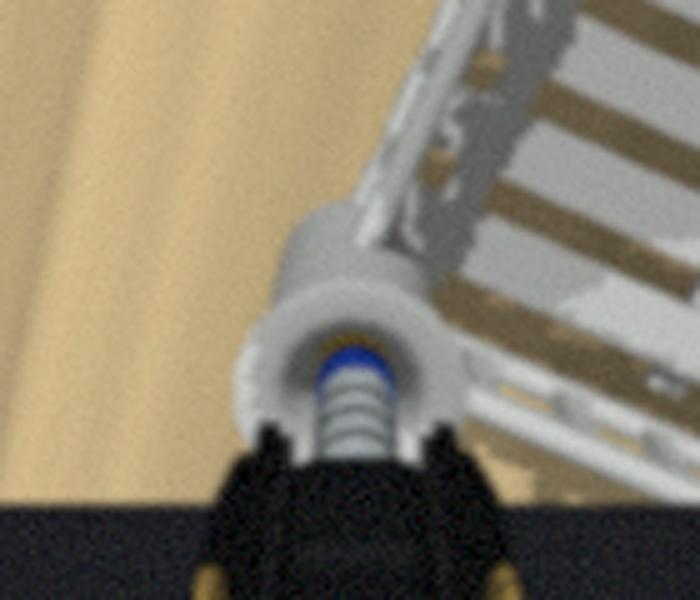

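View pics/c12.png

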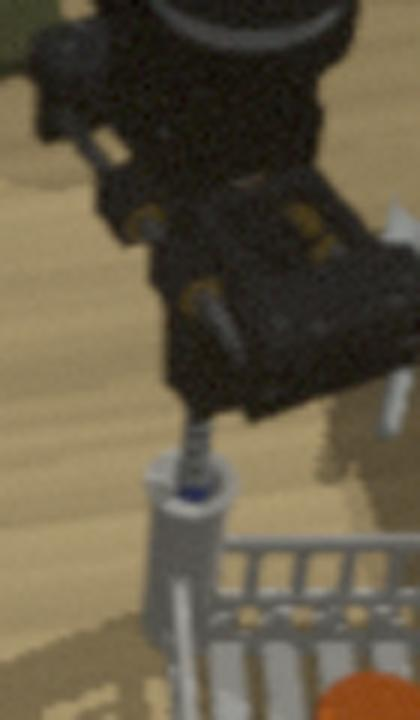

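Call:
apply_moves([
  {"ax": 0, "ay": 0, "az": 0, "tx": 0, "ty": 0.001, "tz": 0, "hand": 0.0},
  {"ax": 0, "ay": 0, "az": 0, "tx": 0, "ty": 0.001, "tz": 0, "hand": 0.0},
  {"ax": 0, "ay": 0, "az": 0, "tx": 0, "ty": 0.001, "tz": 0, "hand": 0.0},
  {"ax": 0, "ay": 0, "az": 0, "tx": 0, "ty": 0.001, "tz": 0, "hand": 0.0},
])

```text
t: 12.95
ee_pos: [0.4745, 0.0724, 0.1446]
tool_rot: [-1.321, 1.012, -1.01]
ft_force: [-3.1, 0.5, 8.1]
opening: 0.0158
```

Call:
apply_moves([
  {"ax": 0, "ay": 0, "az": 0, "tx": 0, "ty": 0.0015, "tz": -0.0003, "hand": 0.0},
  {"ax": 0, "ay": 0, "az": 0, "tx": 0, "ty": 0.0015, "tz": -0.0003, "hand": 0.0},
  {"ax": 0, "ay": 0, "az": 0, "tx": 0, "ty": 0.0015, "tz": 0, "hand": 0.0},
  {"ax": 0, "ay": 0, "az": 0, "tx": 0, "ty": 0.0015, "tz": 0, "hand": 0.0},
  {"ax": 0, "ay": 0, "az": 0, "tx": 0, "ty": 0.0015, "tz": 0, "hand": 0.0},
])

```text
t: 13.37
ee_pos: [0.4747, 0.0724, 0.1445]
tool_rot: [-1.321, 1.012, -1.009]
ft_force: [-4.6, 0.4, 10.2]
opening: 0.0154
```

```bash
python3 -c "
from h import *
go([.474,.071,.2],.264);tip()"
```

```text
t 13.37 pos [0.4747 0.0724 0.1445] tool delta mm [  1.  -55.5  -1. ] turn [-0.0006  0.0019 -0.0026] F [-4.6  0.4 10.2] open 0.0154 q [ 0.04 -0.21  2.09  0.    1.26 -0.23]
tip [0.4747 0.0727 0.0272] depth mm 67.8
```

Call:
apply_moves([
  {"ax": 0, "ay": 0, "az": 0, "tx": 0, "ty": -0.005, "tz": 0, "hand": 0.0},
  {"ax": 0, "ay": 0, "az": 0, "tx": 0, "ty": -0.008, "tz": 0, "hand": 0.0},
  {"ax": 0, "ay": 0, "az": 0, "tx": 0, "ty": -0.01, "tz": 0, "hand": 0.0},
  {"ax": 0, "ay": 0, "az": 0, "tx": 0, "ty": -0.01, "tz": 0, "hand": 0.0},
  {"ax": 0, "ay": 0, "az": 0, "tx": 0, "ty": -0.01, "tz": 0, "hand": 0.0},
  {"ax": 0, "ay": 0, "az": 0, "tx": 0, "ty": -0.01, "tz": 0, "hand": 0.0},
  {"ax": 0, "ay": 0, "az": 0, "tx": 0, "ty": -0.01, "tz": 0, "hand": 0.0},
  {"ax": 0, "ay": 0, "az": 0, "tx": 0, "ty": -0.01, "tz": 0, "hand": 0.0},
  {"ax": 0, "ay": 0, "az": 0, "tx": 0, "ty": -0.012, "tz": 0, "hand": 0.0},
  {"ax": 0, "ay": 0, "az": 0, "tx": 0, "ty": -0.012, "tz": 0, "hand": 0.0},
  {"ax": 0, "ay": 0, "az": 0, "tx": 0, "ty": -0.006, "tz": 0, "hand": 0.0},
  {"ax": 0, "ay": 0, "az": 0, "tx": 0, "ty": 0, "tz": 0, "hand": 0.0},
])

```text
t: 14.37
ee_pos: [0.4754, 0.0714, 0.2577]
tool_rot: [-1.319, 1.008, -1.014]
ft_force: [0.2, 0.1, -0.7]
opening: 0.0158
```

```bash
python3 -c "
from h import *
go([.571,-.158,.25],.264);tip()"
```

```text
t 14.37 pos [0.4754 0.0714 0.2577] tool delta mm [246.4   8.   32. ] turn [-0.0053  0.0016  0.0003] F [ 0.2  0.1 -0.7] open 0.0158 q [ 0.04 -0.29  1.97  0.    1.46 -0.23]
tip [0.476  0.0715 0.1404] depth mm -45.4
```

Call:
apply_moves([
  {"ax": -0.005, "ay": 0, "az": 0, "tx": 0.015, "ty": 0, "tz": 0.002, "hand": 0.0},
  {"ax": 0, "ay": 0, "az": 0, "tx": 0.025, "ty": 0, "tz": 0.003, "hand": 0.0},
  {"ax": 0, "ay": 0, "az": 0, "tx": 0.03, "ty": 0, "tz": 0.004, "hand": 0.0},
  {"ax": 0, "ay": 0, "az": 0, "tx": 0.03, "ty": 0, "tz": 0.004, "hand": 0.0},
  {"ax": 0, "ay": 0, "az": 0, "tx": 0.03, "ty": 0, "tz": 0.004, "hand": 0.0},
  {"ax": 0, "ay": 0, "az": 0, "tx": 0.03, "ty": 0, "tz": 0.004, "hand": 0.0},
  {"ax": 0, "ay": 0, "az": 0, "tx": 0.03, "ty": 0, "tz": 0.004, "hand": 0.0},
  {"ax": 0, "ay": 0, "az": 0, "tx": 0.025, "ty": 0, "tz": 0.003, "hand": 0.0},
  {"ax": 0, "ay": 0, "az": 0, "tx": 0.015, "ty": 0, "tz": 0.002, "hand": 0.0},
  {"ax": 0, "ay": 0, "az": 0, "tx": 0, "ty": 0, "tz": 0, "hand": 0.0},
  {"ax": 0, "ay": 0, "az": 0, "tx": 0, "ty": 0, "tz": 0, "hand": 0.0},
  {"ax": 0, "ay": 0, "az": 0, "tx": 0, "ty": 0, "tz": 0, "hand": 0.0},
])

```text
t: 15.37
ee_pos: [0.5674, -0.1504, 0.2558]
tool_rot: [-1.324, 1.013, -1.004]
ft_force: [0.6, 0.8, -0.8]
opening: 0.0157
```

```bash
python3 -c "
from h import *
go([.571,-.158,.2],.264);tip()"
```

```text
t 15.37 pos [ 0.5674 -0.1504  0.2558] tool delta mm [ 8.6 55.8  1.7] turn [ 0.0032  0.0056 -0.0047] F [ 0.6  0.8 -0.8] open 0.0157 q [-0.35 -0.03  1.74  0.    1.44 -0.62]
tip [ 0.5668 -0.15    0.1385] depth mm -43.5
```

Call:
apply_moves([
  {"ax": 0.003, "ay": 0.005, "az": -0.004, "tx": 0.006, "ty": 0.005, "tz": 0.001, "hand": 0.0},
  {"ax": 0, "ay": 0, "az": 0, "tx": 0.002, "ty": 0.015, "tz": 0, "hand": 0.0},
  {"ax": 0, "ay": 0, "az": 0, "tx": 0, "ty": 0.018, "tz": 0, "hand": 0.0},
  {"ax": 0, "ay": 0, "az": 0, "tx": 0, "ty": 0.015, "tz": 0, "hand": 0.0},
  {"ax": 0, "ay": 0, "az": 0, "tx": 0, "ty": 0.008, "tz": 0, "hand": 0.0},
  {"ax": 0, "ay": 0, "az": 0, "tx": 0, "ty": 0, "tz": 0, "hand": 0.0},
  {"ax": 0, "ay": 0, "az": 0, "tx": 0, "ty": 0, "tz": 0, "hand": 0.0},
  {"ax": 0, "ay": 0, "az": 0, "tx": 0, "ty": 0, "tz": 0, "hand": 0.0},
])

```text
t: 16.03
ee_pos: [0.5703, -0.1516, 0.1935]
tool_rot: [-1.324, 1.003, -1.008]
ft_force: [-0.5, 0.3, 0.1]
opening: 0.016
```

```bash
python3 -c "
from h import *
go([.571,-.158,.16],.264);tip()
snap('wrist','w11');crop('w11',250,140,390,260,5,'c13');snap('scene','s11');crop('s11',200,130,300,280,5,'c12')"
```

```text
t 16.03 pos [ 0.5703 -0.1516  0.1935] tool delta mm [ 6.3 33.5 -1.2] turn [-0.0034  0.0087  0.001 ] F [-0.5  0.3  0.1] open 0.016 q [-0.35  0.    1.81  0.    1.32 -0.62]
tip [ 0.5708 -0.1516  0.0762] depth mm 18.8
```

View pics/c13.png

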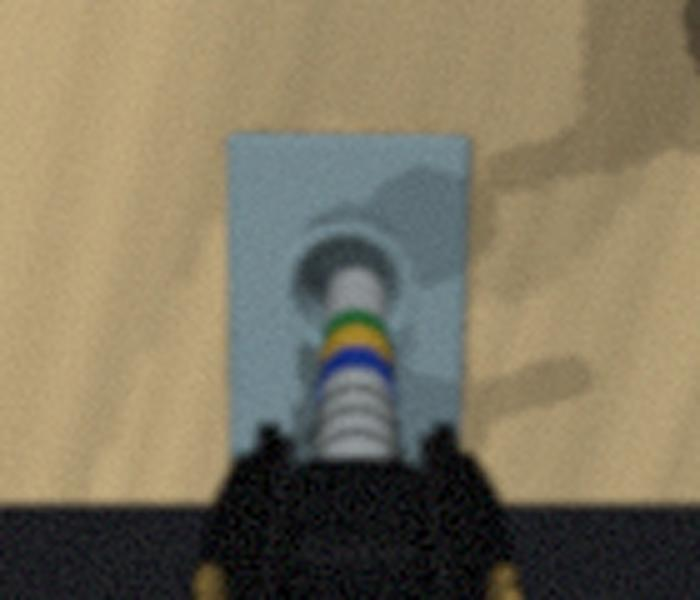

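View pics/c12.png

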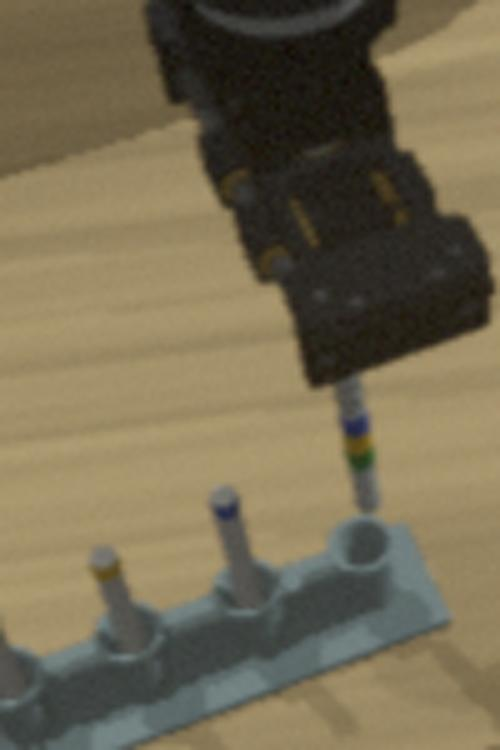

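Call:
apply_moves([
  {"ax": -0.003, "ay": 0.008, "az": 0, "tx": 0.006, "ty": 0, "tz": -0.001, "hand": 0.0},
  {"ax": 0, "ay": 0, "az": 0, "tx": 0, "ty": 0.006, "tz": 0, "hand": 0.0},
  {"ax": 0, "ay": 0, "az": 0, "tx": 0, "ty": 0.008, "tz": 0, "hand": 0.0},
  {"ax": 0, "ay": 0, "az": 0, "tx": 0, "ty": 0.006, "tz": 0, "hand": 0.0},
  {"ax": 0, "ay": 0, "az": 0, "tx": 0, "ty": 0, "tz": 0, "hand": 0.0},
  {"ax": 0, "ay": 0, "az": 0, "tx": 0, "ty": 0, "tz": 0, "hand": 0.0},
  {"ax": 0, "ay": 0, "az": 0, "tx": 0, "ty": 0, "tz": 0, "hand": 0.0},
])

```text
t: 16.72
ee_pos: [0.5728, -0.1596, 0.1746]
tool_rot: [-1.321, 1.008, -1.018]
ft_force: [-0.1, 0.1, -0.9]
opening: 0.0155
```

```bash
python3 -c "
from h import *
go([.571,-.158,.16],.264);tip()
snap('wrist','w12');crop('w12',250,140,390,260,5,'c13')"
```

```text
t 16.72 pos [ 0.5728 -0.1596  0.1746] tool delta mm [-2.1 14.5 -1.4] turn [-0.0045 -0.0011  0.0043] F [-0.1  0.1 -0.9] open 0.0155 q [-0.36  0.03  1.82 -0.    1.29 -0.62]
tip [ 0.5734 -0.16    0.0573] depth mm 37.7
```

View pics/c13.png

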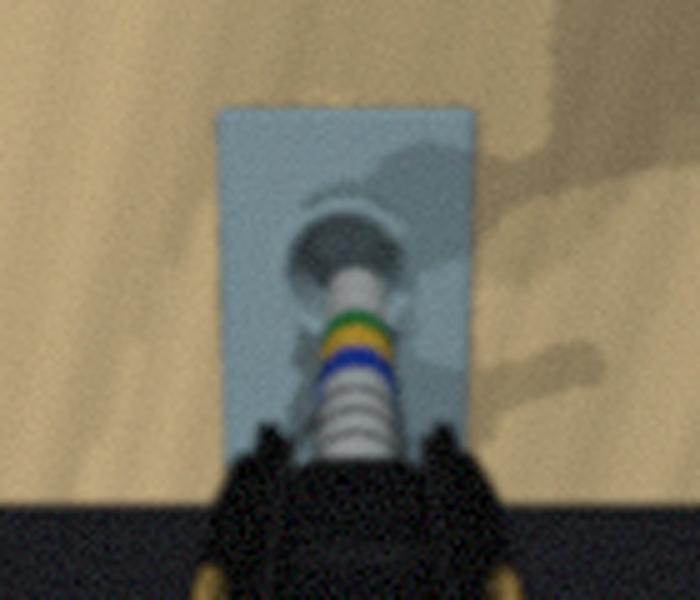

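Call:
apply_moves([
  {"ax": -0.004, "ay": 0, "az": 0.004, "tx": -0.002, "ty": 0.002, "tz": -0.0015, "hand": 0.0},
  {"ax": 0, "ay": 0, "az": 0, "tx": 0, "ty": 0.006, "tz": 0, "hand": 0.0},
  {"ax": 0, "ay": 0, "az": 0, "tx": 0, "ty": 0.006, "tz": 0, "hand": 0.0},
  {"ax": 0, "ay": 0, "az": 0, "tx": 0, "ty": 0.005, "tz": 0, "hand": 0.0},
  {"ax": 0, "ay": 0, "az": 0, "tx": 0, "ty": 0, "tz": 0, "hand": 0.0},
  {"ax": 0, "ay": 0, "az": 0, "tx": 0, "ty": 0, "tz": 0, "hand": 0.0},
])

```text
t: 17.27
ee_pos: [0.5708, -0.1578, 0.1539]
tool_rot: [-1.322, 1.013, -1.014]
ft_force: [0.0, -0.8, -0.0]
opening: 0.0161
```

```bash
python3 -c "
from h import *
go([.571,-.158,.1233],.264);tip()
snap('wrist','w13');crop('w13',250,140,390,260,5,'c13')"
```

```text
t 17.27 pos [ 0.5708 -0.1578  0.1539] tool delta mm [ 0.3 30.6  0.1] turn [-0.0006 -0.0008  0.0003] F [ 0.  -0.8 -0. ] open 0.0161 q [-0.36  0.04  1.84  0.    1.26 -0.62]
tip [ 0.5709 -0.1578  0.0366] depth mm 58.4
```

View pics/c13.png

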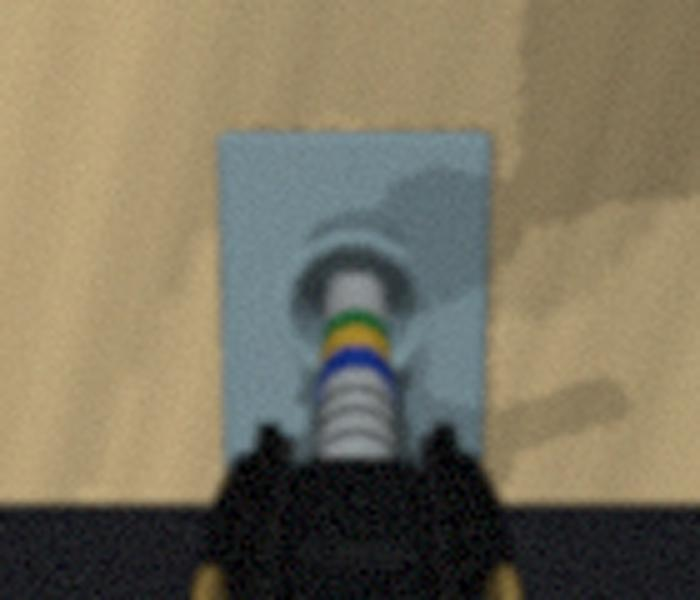

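In the well mouth, centred. I lower the remaining ~30 mm gently.

Call:
apply_moves([
  {"ax": 0, "ay": 0, "az": 0, "tx": 0, "ty": 0.005, "tz": 0, "hand": 0.0},
  {"ax": 0, "ay": 0, "az": 0, "tx": 0, "ty": 0.006, "tz": 0, "hand": 0.0},
  {"ax": 0, "ay": 0, "az": 0, "tx": 0, "ty": 0.006, "tz": 0, "hand": 0.0},
  {"ax": 0, "ay": 0, "az": 0, "tx": 0, "ty": 0.004, "tz": 0, "hand": 0.0},
  {"ax": 0, "ay": 0, "az": 0, "tx": 0, "ty": 0.002, "tz": 0, "hand": 0.0},
  {"ax": 0, "ay": 0, "az": 0, "tx": 0, "ty": 0, "tz": 0, "hand": 0.0},
])

```text
t: 17.82
ee_pos: [0.5708, -0.1578, 0.1284]
tool_rot: [-1.322, 1.013, -1.014]
ft_force: [-0.2, 0.7, -1.2]
opening: 0.0156
```

```bash
python3 -c "
from h import *
go([.571,-.158,.1233],.264);tip()"
```

```text
t 17.82 pos [ 0.5708 -0.1578  0.1284] tool delta mm [0.3 5.1 0.1] turn [-0.0006 -0.0008  0.0003] F [-0.2  0.7 -1.2] open 0.0156 q [-0.36  0.07  1.86  0.    1.21 -0.62]
tip [ 0.5709 -0.1578  0.0111] depth mm 83.9
```

Call:
apply_moves([
  {"ax": 0, "ay": 0, "az": 0, "tx": 0, "ty": 0.002, "tz": 0, "hand": 0.0},
  {"ax": 0, "ay": 0, "az": 0, "tx": 0, "ty": 0.002, "tz": 0, "hand": 0.0},
  {"ax": 0, "ay": 0, "az": 0, "tx": 0, "ty": 0.001, "tz": 0, "hand": 0.0},
])

```text
t: 18.07
ee_pos: [0.571, -0.1579, 0.1233]
tool_rot: [-1.322, 1.012, -1.014]
ft_force: [-0.7, -0.4, 6.6]
opening: 0.0157
```

Call:
apply_moves([
  {"ax": 0, "ay": 0, "az": 0, "tx": 0, "ty": 0, "tz": 0, "hand": 0.03},
  {"ax": 0, "ay": 0, "az": 0, "tx": 0, "ty": 0, "tz": 0, "hand": 0.06},
  {"ax": 0, "ay": 0, "az": 0, "tx": 0, "ty": 0, "tz": 0, "hand": 0.07},
  {"ax": 0, "ay": 0, "az": 0, "tx": 0, "ty": 0, "tz": 0, "hand": 0.07},
  {"ax": 0, "ay": 0, "az": 0, "tx": 0, "ty": 0, "tz": 0, "hand": 0.07},
  {"ax": 0, "ay": 0, "az": 0, "tx": 0, "ty": 0, "tz": 0, "hand": 0.07},
])

```text
t: 18.57
ee_pos: [0.572, -0.1582, 0.1246]
tool_rot: [-1.321, 1.01, -1.016]
ft_force: [0.6, -0.7, -0.6]
opening: 0.0503
```

```bash
python3 -c "
from h import *
go([.585,-.212,.25],.264)
snap('wrist','w14');crop('w14',200,120,440,320,3,'c13')"
```

```text
t 18.57 pos [ 0.572  -0.1582  0.1246] tool delta mm [  55.6 -125.3   -1. ] turn [-0.0031 -0.0008  0.0021] F [ 0.6 -0.7 -0.6] open 0.0503 q [-0.36  0.07  1.86  0.    1.2  -0.62]
```

View pics/c13.png

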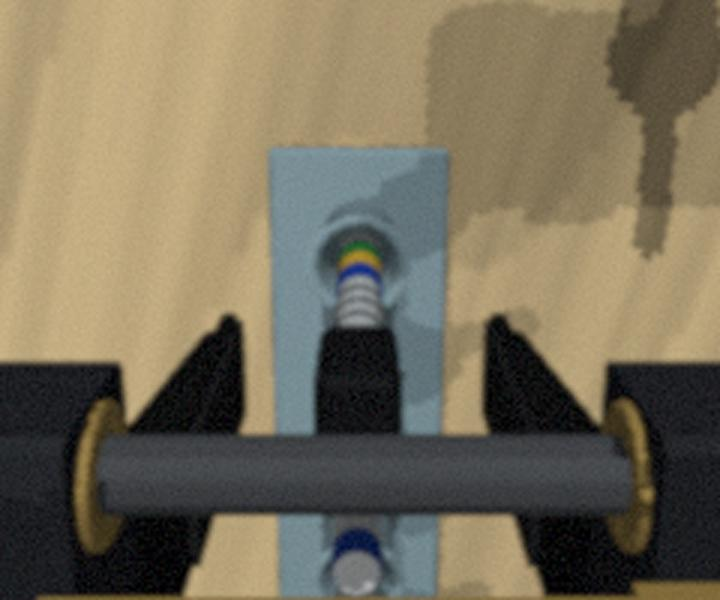

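Call:
apply_moves([
  {"ax": -0.003, "ay": 0, "az": 0.002, "tx": 0, "ty": -0.01, "tz": 0, "hand": 0.07},
  {"ax": 0, "ay": 0, "az": 0, "tx": 0, "ty": -0.02, "tz": 0, "hand": 0.07},
  {"ax": 0, "ay": 0, "az": 0, "tx": 0, "ty": -0.025, "tz": 0, "hand": 0.07},
  {"ax": 0, "ay": 0, "az": 0, "tx": 0, "ty": -0.015, "tz": 0, "hand": 0.07},
  {"ax": 0, "ay": 0, "az": 0, "tx": 0.01, "ty": -0.005, "tz": 0, "hand": 0.07},
  {"ax": 0, "ay": 0, "az": 0, "tx": 0.02, "ty": 0, "tz": 0, "hand": 0.07},
  {"ax": 0, "ay": 0, "az": 0, "tx": 0.015, "ty": 0, "tz": 0, "hand": 0.07},
  {"ax": 0, "ay": 0, "az": 0, "tx": 0.005, "ty": 0, "tz": 0, "hand": 0.07},
  {"ax": 0, "ay": 0, "az": 0, "tx": 0, "ty": 0, "tz": 0, "hand": 0.07},
  {"ax": 0, "ay": 0, "az": 0, "tx": 0, "ty": 0, "tz": 0, "hand": 0.07},
])

```text
t: 19.45
ee_pos: [0.5853, -0.2104, 0.2049]
tool_rot: [-1.323, 1.015, -1.012]
ft_force: [-1.4, 0.6, 0.5]
opening: 0.07
```

```bash
python3 -c "
from h import *
go([.585,-.211,.12],.264)
snap('wrist','w15');crop('w15',200,100,440,300,3,'c13');snap('scene','s15');crop('s15',180,130,300,290,4,'c12')
z=load('w15');print(proj(z,[.585,-.211,.118]),proj(z,[.585,-.211,.046]))"
```

```text
t 19.45 pos [ 0.5853 -0.2104  0.2049] tool delta mm [ 0.6 84.9 -0.3] turn [ 0.0018 -0.001  -0.0009] F [-1.4  0.6  0.5] open 0.07 q [-0.43  0.07  1.72 -0.    1.35 -0.69]
(np.float64(320.47816936516745), np.float64(206.90905840948645)) (np.float64(320.73614564591895), np.float64(190.46421968069896))
```

View pics/c13.png

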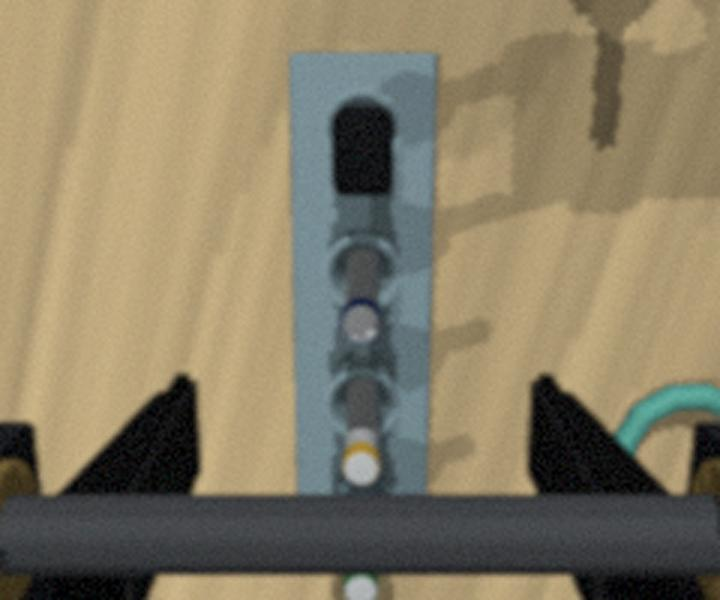

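View pics/c12.png

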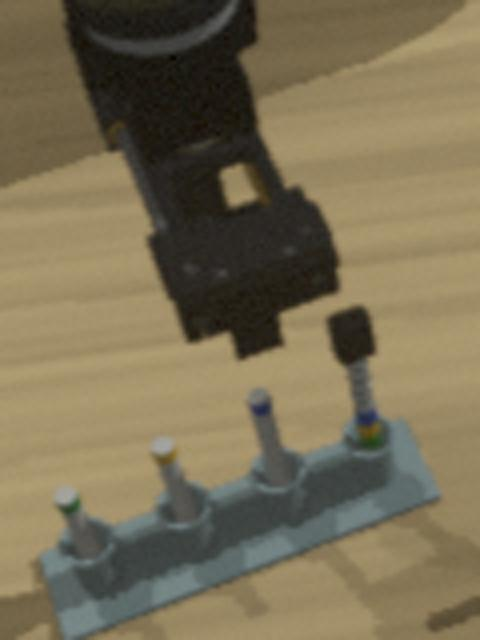

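Call:
apply_moves([
  {"ax": 0, "ay": 0, "az": 0, "tx": 0.0015, "ty": 0.01, "tz": 0, "hand": 0.06},
  {"ax": 0, "ay": 0, "az": 0, "tx": 0, "ty": 0.018, "tz": 0, "hand": 0.06},
  {"ax": 0, "ay": 0, "az": 0, "tx": 0, "ty": 0.018, "tz": 0, "hand": 0.06},
  {"ax": 0, "ay": 0, "az": 0, "tx": 0, "ty": 0.018, "tz": 0, "hand": 0.06},
  {"ax": 0, "ay": 0, "az": 0, "tx": 0, "ty": 0.012, "tz": 0, "hand": 0.06},
  {"ax": 0, "ay": 0, "az": 0, "tx": 0, "ty": 0.006, "tz": 0, "hand": 0.06},
  {"ax": 0, "ay": 0, "az": 0, "tx": 0, "ty": 0, "tz": 0, "hand": 0.06},
  {"ax": 0, "ay": 0, "az": 0, "tx": 0, "ty": 0, "tz": 0, "hand": 0.06},
])

```text
t: 20.22
ee_pos: [0.5834, -0.2072, 0.1142]
tool_rot: [-1.326, 1.016, -1.004]
ft_force: [0.5, 0.2, -0.6]
opening: 0.06
```

```bash
python3 -c "
from h import *
go([.5855,-.2125,.086],.264)"
```

```text
t 20.22 pos [ 0.5834 -0.2072  0.1142] tool delta mm [ 5.8 28.2  0.8] turn [ 0.0053  0.0038 -0.0046] F [ 0.5  0.2 -0.6] open 0.06 q [-0.43  0.14  1.8   0.    1.2  -0.7 ]
```

Call:
apply_moves([
  {"ax": 0.005, "ay": 0.003, "az": -0.004, "tx": 0.005, "ty": 0.002, "tz": 0.0005, "hand": 0.06},
  {"ax": 0, "ay": 0, "az": 0, "tx": 0, "ty": 0.007, "tz": 0, "hand": 0.06},
  {"ax": 0, "ay": 0, "az": 0, "tx": 0, "ty": 0.008, "tz": 0, "hand": 0.06},
  {"ax": 0, "ay": 0, "az": 0, "tx": 0, "ty": 0.005, "tz": 0, "hand": 0.06},
  {"ax": 0, "ay": 0, "az": 0, "tx": 0, "ty": 0, "tz": 0, "hand": 0.06},
  {"ax": 0, "ay": 0, "az": 0, "tx": 0, "ty": 0, "tz": 0, "hand": 0.06},
  {"ax": 0, "ay": 0, "az": 0, "tx": 0, "ty": 0, "tz": 0, "hand": 0.06},
])

```text
t: 20.8
ee_pos: [0.5876, -0.2134, 0.0936]
tool_rot: [-1.321, 1.007, -1.017]
ft_force: [0.2, -0.0, -0.6]
opening: 0.0601
```

```bash
python3 -c "
from h import *
go([.5855,-.2125,.086],.264)
snap('wrist','w16');crop('w16',200,120,440,320,3,'c13')"
```

```text
t 20.8 pos [ 0.5876 -0.2134  0.0936] tool delta mm [-1.5  7.6 -1.8] turn [-0.0049  0.0005  0.0037] F [ 0.2 -0.  -0.6] open 0.0601 q [-0.43  0.17  1.81  0.    1.15 -0.7 ]
```

View pics/c13.png

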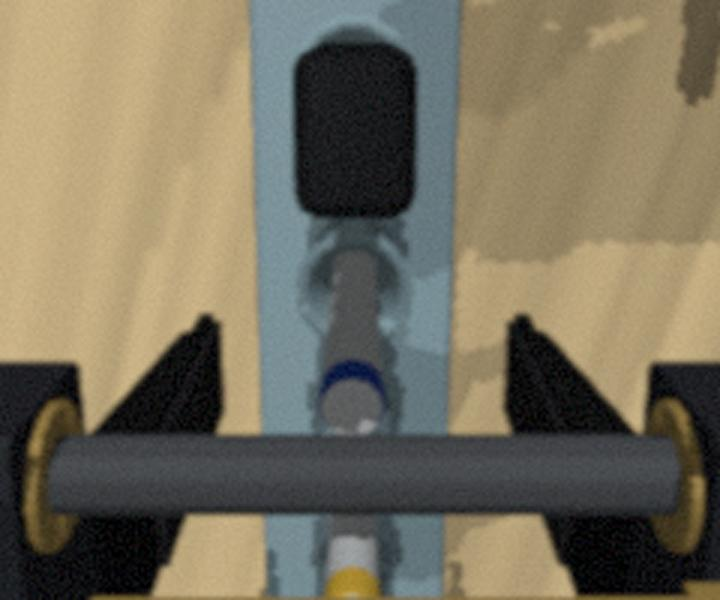

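Call:
apply_moves([
  {"ax": -0.005, "ay": 0, "az": 0.004, "tx": -0.0015, "ty": 0.004, "tz": -0.002, "hand": 0.05},
  {"ax": 0, "ay": 0, "az": 0, "tx": 0, "ty": 0.003, "tz": 0, "hand": 0.03},
  {"ax": 0, "ay": 0, "az": 0, "tx": 0, "ty": 0, "tz": 0, "hand": 0.02},
  {"ax": 0, "ay": 0, "az": 0, "tx": 0, "ty": 0, "tz": 0, "hand": 0.0},
  {"ax": 0, "ay": 0, "az": 0, "tx": 0, "ty": 0, "tz": 0, "hand": 0.0},
  {"ax": 0, "ay": 0, "az": 0, "tx": 0, "ty": 0, "tz": 0, "hand": 0.0},
  {"ax": 0, "ay": 0, "az": 0, "tx": 0, "ty": 0, "tz": 0, "hand": 0.0},
  {"ax": 0, "ay": 0, "az": 0, "tx": 0, "ty": 0, "tz": 0, "hand": 0.0},
  {"ax": 0, "ay": 0, "az": 0, "tx": 0, "ty": 0, "tz": 0, "hand": 0.0},
  {"ax": 0, "ay": 0, "az": 0, "tx": 0, "ty": 0, "tz": 0, "hand": 0.0},
], newtons=30)

```text
t: 21.68
ee_pos: [0.5858, -0.2126, 0.0871]
tool_rot: [-1.322, 1.011, -1.013]
ft_force: [0.2, 1.0, -1.1]
opening: 0.0114
```

```bash
python3 -c "
from h import *
go([.5855,-.2125,.086],.264)"
```

```text
t 21.68 pos [ 0.5858 -0.2126  0.0871] tool delta mm [-0.2  1.1 -0.2] turn [-0.001   0.0007  0.0006] F [ 0.2  1.  -1.1] open 0.0114 q [-0.43  0.17  1.82  0.    1.15 -0.7 ]
```

Call:
apply_moves([
  {"ax": 0, "ay": 0, "az": 0, "tx": 0, "ty": -0.008, "tz": 0, "hand": 0.0},
  {"ax": 0, "ay": 0, "az": 0, "tx": 0, "ty": -0.016, "tz": 0, "hand": 0.0},
  {"ax": 0, "ay": 0, "az": 0, "tx": 0, "ty": -0.02, "tz": 0, "hand": 0.0},
  {"ax": 0, "ay": 0, "az": 0, "tx": 0, "ty": -0.02, "tz": 0, "hand": 0.0},
  {"ax": 0, "ay": 0, "az": 0, "tx": 0, "ty": -0.02, "tz": 0, "hand": 0.0},
  {"ax": 0, "ay": 0, "az": 0, "tx": 0, "ty": -0.02, "tz": 0, "hand": 0.0},
  {"ax": 0, "ay": 0, "az": 0, "tx": 0, "ty": -0.02, "tz": 0, "hand": 0.0},
  {"ax": 0, "ay": 0, "az": 0, "tx": 0, "ty": -0.02, "tz": 0, "hand": 0.0},
  {"ax": 0, "ay": 0, "az": 0, "tx": 0, "ty": -0.02, "tz": 0, "hand": 0.0},
  {"ax": 0, "ay": 0, "az": 0, "tx": 0, "ty": -0.012, "tz": 0, "hand": 0.0},
  {"ax": 0, "ay": 0, "az": 0, "tx": 0, "ty": 0, "tz": 0, "hand": 0.0},
  {"ax": 0, "ay": 0, "az": 0, "tx": 0, "ty": 0, "tz": 0, "hand": 0.0},
])

```text
t: 22.68
ee_pos: [0.5849, -0.2123, 0.2759]
tool_rot: [-1.322, 1.01, -1.014]
ft_force: [0.1, -0.5, -0.5]
opening: 0.0112
```

```bash
python3 -c "
from h import *
go([.4745,.0722,.265],.264);tip(.0811);snap('scene','s17');crop('s17',180,100,320,290,4,'c12')"
```

```text
t 22.68 pos [ 0.5849 -0.2123  0.2759] tool delta mm [-303.5   10.3  -32.1] turn [-0.0022  0.0006  0.0019] F [ 0.1 -0.5 -0.5] open 0.0112 q [-0.43  0.03  1.65  0.    1.46 -0.7 ]
tip [ 0.5851 -0.2124  0.1948] depth mm -99.8
```

View pics/c12.png

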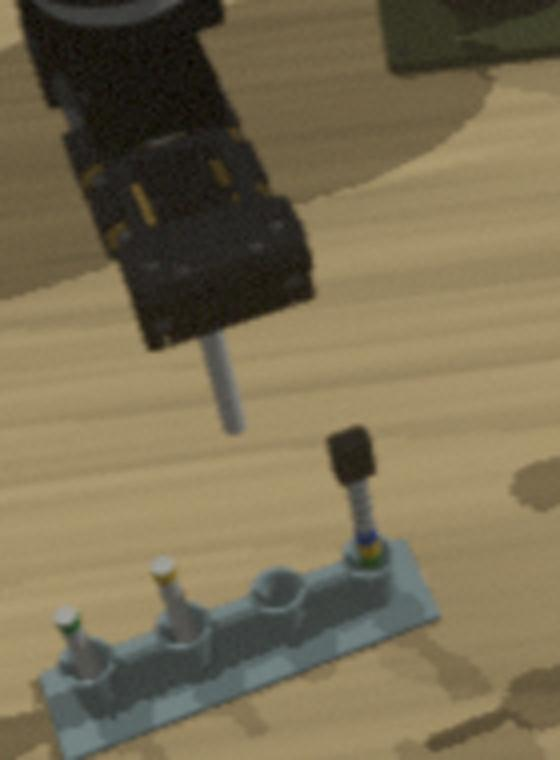

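Call:
apply_moves([
  {"ax": -0.002, "ay": 0, "az": 0.002, "tx": -0.015, "ty": 0, "tz": -0.002, "hand": 0.0},
  {"ax": 0, "ay": 0, "az": 0, "tx": -0.025, "ty": 0, "tz": -0.003, "hand": 0.0},
  {"ax": 0, "ay": 0, "az": 0, "tx": -0.03, "ty": 0, "tz": -0.003, "hand": 0.0},
  {"ax": 0, "ay": 0, "az": 0, "tx": -0.03, "ty": 0, "tz": -0.003, "hand": 0.0},
  {"ax": 0, "ay": 0, "az": 0, "tx": -0.03, "ty": 0, "tz": -0.003, "hand": 0.0},
  {"ax": 0, "ay": 0, "az": 0, "tx": -0.03, "ty": 0, "tz": -0.003, "hand": 0.0},
  {"ax": 0, "ay": 0, "az": 0, "tx": -0.03, "ty": 0, "tz": -0.003, "hand": 0.0},
  {"ax": 0, "ay": 0, "az": 0, "tx": -0.03, "ty": 0, "tz": -0.003, "hand": 0.0},
  {"ax": 0, "ay": 0, "az": 0, "tx": -0.03, "ty": 0, "tz": -0.003, "hand": 0.0},
  {"ax": 0, "ay": 0, "az": 0, "tx": -0.02, "ty": 0, "tz": -0.002, "hand": 0.0},
  {"ax": 0, "ay": 0, "az": 0, "tx": -0.01, "ty": 0, "tz": -0.001, "hand": 0.0},
  {"ax": 0, "ay": 0, "az": 0, "tx": 0, "ty": 0, "tz": 0, "hand": 0.0},
  {"ax": 0, "ay": 0, "az": 0, "tx": 0, "ty": 0, "tz": 0, "hand": 0.0},
])

```text
t: 23.82
ee_pos: [0.4642, 0.0688, 0.2538]
tool_rot: [-1.339, 1.045, -0.984]
ft_force: [0.2, 0.2, -0.8]
opening: 0.0115
```

```bash
python3 -c "
from h import *
go([.4745,.0722,.22],.264);tip(.0811)"
```

```text
t 23.82 pos [0.4642 0.0688 0.2538] tool delta mm [ 0.1 33.4 12. ] turn [ 0.0345  0.0003 -0.0196] F [ 0.2  0.2 -0.8] open 0.0115 q [ 0.03 -0.29  1.97  0.01  1.5  -0.24]
tip [0.4611 0.0696 0.1727] depth mm -77.7
```

Call:
apply_moves([
  {"ax": 0.034, "ay": 0, "az": -0.019, "tx": 0, "ty": 0, "tz": 0.011, "hand": 0.0},
  {"ax": 0, "ay": 0, "az": 0, "tx": 0, "ty": 0, "tz": 0, "hand": 0.0},
  {"ax": 0, "ay": 0, "az": 0, "tx": 0, "ty": 0.01, "tz": 0, "hand": 0.0},
  {"ax": 0, "ay": 0, "az": 0, "tx": 0, "ty": 0.015, "tz": 0, "hand": 0.0},
  {"ax": 0, "ay": 0, "az": 0, "tx": 0, "ty": 0.012, "tz": 0, "hand": 0.0},
  {"ax": 0, "ay": 0, "az": 0, "tx": 0, "ty": 0, "tz": 0, "hand": 0.0},
  {"ax": 0, "ay": 0, "az": 0, "tx": 0, "ty": 0, "tz": 0, "hand": 0.0},
])

```text
t: 24.4
ee_pos: [0.4747, 0.0665, 0.2105]
tool_rot: [-1.326, 1.023, -1.014]
ft_force: [1.0, 0.4, -0.4]
opening: 0.011
```

```bash
python3 -c "
from h import *
go([.4745,.0722,.18],.264);tip(.0811)"
```

```text
t 24.4 pos [0.4747 0.0665 0.2105] tool delta mm [-5.6 30.5  1.5] turn [ 0.0077 -0.0066 -0.0004] F [ 1.   0.4 -0.4] open 0.011 q [ 0.03 -0.26  2.02 -0.    1.39 -0.23]
tip [0.474  0.0663 0.1294] depth mm -34.4
```

Call:
apply_moves([
  {"ax": 0.007, "ay": -0.006, "az": 0, "tx": -0.005, "ty": 0, "tz": 0.0005, "hand": 0.0},
  {"ax": 0, "ay": 0, "az": 0, "tx": 0, "ty": 0.008, "tz": 0, "hand": 0.0},
  {"ax": 0, "ay": 0, "az": 0, "tx": 0, "ty": 0.01, "tz": 0, "hand": 0.0},
  {"ax": 0, "ay": 0, "az": 0, "tx": 0, "ty": 0.005, "tz": 0, "hand": 0.0},
  {"ax": 0, "ay": 0, "az": 0, "tx": 0, "ty": 0, "tz": 0, "hand": 0.0},
  {"ax": 0, "ay": 0, "az": 0, "tx": 0, "ty": 0, "tz": 0, "hand": 0.0},
  {"ax": 0, "ay": 0, "az": 0, "tx": 0, "ty": 0, "tz": 0, "hand": 0.0},
])

```text
t: 24.98
ee_pos: [0.4741, 0.0714, 0.1856]
tool_rot: [-1.322, 1.013, -1.013]
ft_force: [-1.2, 0.0, -0.7]
opening: 0.0112
```

```bash
python3 -c "
from h import *
go([.4745,.0722,.18],.264);tip(.0811)
snap('wrist','w18');crop('w18',230,100,430,280,4,'c13');snap('scene','s18');crop('s18',330,100,400,220,6,'c12')"
```

```text
t 24.98 pos [0.4741 0.0714 0.1856] tool delta mm [-0.7  5.6  0.6] turn [-0.     -0.0008 -0.0004] F [-1.2  0.  -0.7] open 0.0112 q [ 0.04 -0.25  2.05  0.    1.34 -0.23]
tip [0.4741 0.0714 0.1045] depth mm -9.5
```

View pics/c13.png

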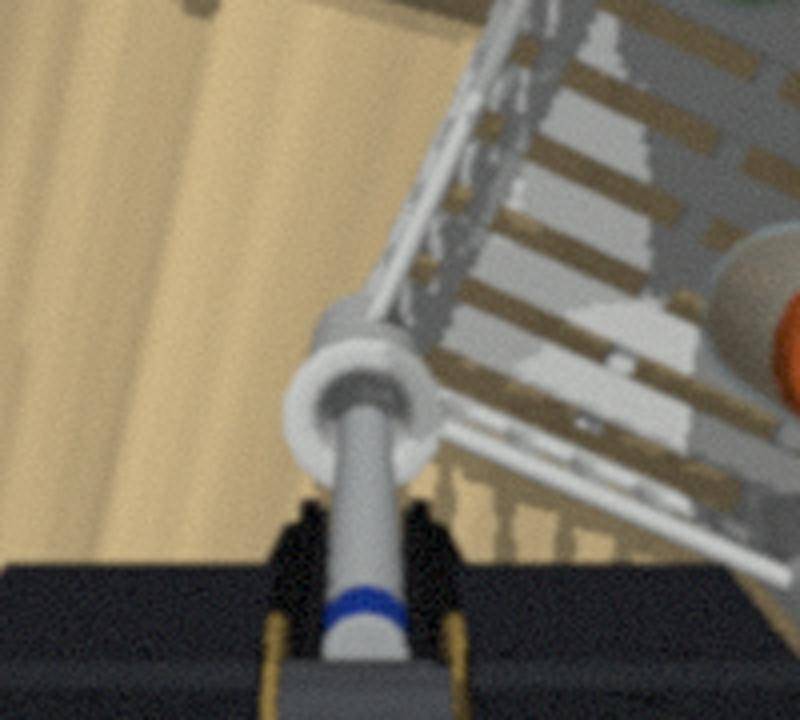

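View pics/c12.png

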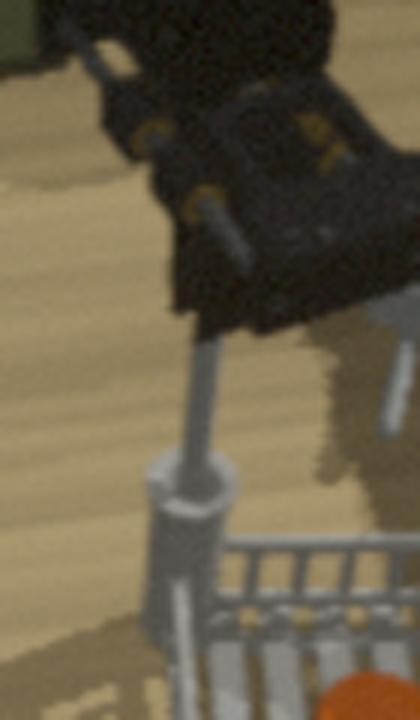

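Post tip is just over the funnel, centred. Lowering in.

Call:
apply_moves([
  {"ax": 0, "ay": 0, "az": 0, "tx": -0.0007, "ty": 0.004, "tz": 0.0005, "hand": 0.0},
  {"ax": 0, "ay": 0, "az": 0, "tx": 0, "ty": 0.005, "tz": 0, "hand": 0.0},
  {"ax": 0, "ay": 0, "az": 0, "tx": 0, "ty": 0.005, "tz": 0, "hand": 0.0},
  {"ax": 0, "ay": 0, "az": 0, "tx": 0, "ty": 0.004, "tz": 0, "hand": 0.0},
  {"ax": 0, "ay": 0, "az": 0, "tx": 0, "ty": 0.003, "tz": 0, "hand": 0.0},
  {"ax": 0, "ay": 0, "az": 0, "tx": 0, "ty": 0, "tz": 0, "hand": 0.0},
])

```text
t: 25.58
ee_pos: [0.4751, 0.0722, 0.1639]
tool_rot: [-1.321, 1.012, -1.014]
ft_force: [0.6, 0.1, -0.7]
opening: 0.0114
```

```bash
python3 -c "
from h import *
go([.4745,.0722,.18],.264);tip(.0811)"
```

```text
t 25.58 pos [0.4751 0.0722 0.1639] tool delta mm [ -0.2 -16.1  -0.6] turn [-0.0021 -0.0008  0.0004] F [ 0.6  0.1 -0.7] open 0.0114 q [ 0.04 -0.23  2.07  0.    1.29 -0.22]
tip [0.4753 0.0722 0.0828] depth mm 12.2
```

Call:
apply_moves([
  {"ax": 0, "ay": 0, "az": 0, "tx": 0, "ty": 0.003, "tz": -0.0008, "hand": 0.0},
  {"ax": 0, "ay": 0, "az": 0, "tx": 0, "ty": 0.003, "tz": 0, "hand": 0.0},
  {"ax": 0, "ay": 0, "az": 0, "tx": 0, "ty": 0.003, "tz": 0, "hand": 0.0},
  {"ax": 0, "ay": 0, "az": 0, "tx": 0, "ty": 0.003, "tz": 0, "hand": 0.0},
], newtons=40)

```text
t: 25.92
ee_pos: [0.4751, 0.0716, 0.1546]
tool_rot: [-1.321, 1.01, -1.015]
ft_force: [-2.3, 0.2, 0.6]
opening: 0.0115
```

Call:
apply_moves([
  {"ax": 0, "ay": 0, "az": 0, "tx": 0, "ty": 0.003, "tz": 0, "hand": 0.0},
  {"ax": 0, "ay": 0, "az": 0, "tx": 0, "ty": 0.003, "tz": 0, "hand": 0.0},
  {"ax": 0, "ay": 0, "az": 0, "tx": 0, "ty": 0.003, "tz": 0, "hand": 0.0},
])

```text
t: 26.17
ee_pos: [0.4751, 0.0717, 0.1456]
tool_rot: [-1.321, 1.011, -1.015]
ft_force: [-3.2, -0.2, 5.3]
opening: 0.0111
```

```bash
python3 -c "
from h import *
go([.4745,.0722,.18],.264);tip(.0811)"
```

```text
t 26.17 pos [0.4751 0.0717 0.1456] tool delta mm [ -0.6 -34.4  -0.3] turn [-0.0025 -0.0007  0.0014] F [-3.2 -0.2  5.3] open 0.0111 q [ 0.04 -0.21  2.09 -0.    1.26 -0.22]
tip [0.4753 0.0716 0.0645] depth mm 30.5
```

Call:
apply_moves([
  {"ax": -0.002, "ay": 0, "az": 0, "tx": 0, "ty": 0.003, "tz": -0.0008, "hand": 0.0},
  {"ax": 0, "ay": 0, "az": 0, "tx": 0, "ty": 0.003, "tz": 0, "hand": 0.0},
  {"ax": 0, "ay": 0, "az": 0, "tx": 0, "ty": 0.003, "tz": 0, "hand": 0.0},
  {"ax": 0, "ay": 0, "az": 0, "tx": 0, "ty": 0.003, "tz": 0, "hand": 0.0},
  {"ax": 0, "ay": 0, "az": 0, "tx": 0, "ty": 0.003, "tz": 0, "hand": 0.0},
  {"ax": 0, "ay": 0, "az": 0, "tx": 0, "ty": 0.003, "tz": 0, "hand": 0.0},
])

```text
t: 26.67
ee_pos: [0.4749, 0.0716, 0.1267]
tool_rot: [-1.321, 1.011, -1.015]
ft_force: [-2.3, 0.1, 4.3]
opening: 0.0111
```

```bash
python3 -c "
from h import *
go([.4742,.0722,.18],.264);tip(.0811)
snap('scene','s19');crop('s19',330,100,400,220,6,'c12')"
```

```text
t 26.67 pos [0.4749 0.0716 0.1267] tool delta mm [ -0.7 -53.3  -0.4] turn [-0.0021 -0.0007  0.0014] F [-2.3  0.1  4.3] open 0.0111 q [ 0.04 -0.19  2.11 -0.    1.22 -0.22]
tip [0.4751 0.0716 0.0456] depth mm 49.4
```

View pics/c12.png

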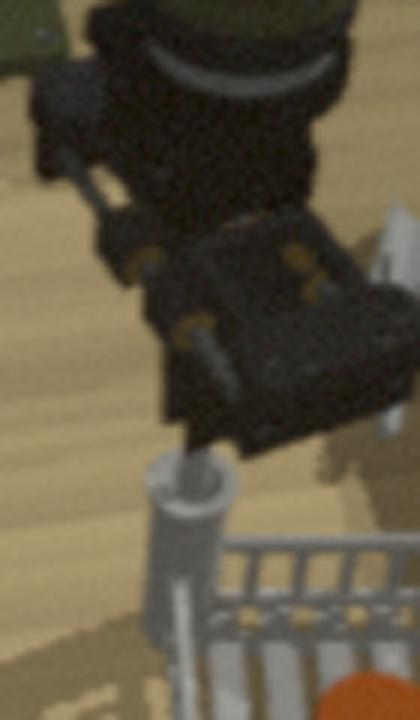

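Call:
apply_moves([
  {"ax": 0, "ay": 0, "az": 0, "tx": 0, "ty": 0.003, "tz": -0.0005, "hand": 0.0},
  {"ax": 0, "ay": 0, "az": 0, "tx": 0, "ty": 0.003, "tz": 0, "hand": 0.0},
  {"ax": 0, "ay": 0, "az": 0, "tx": 0, "ty": 0.003, "tz": 0, "hand": 0.0},
  {"ax": 0, "ay": 0, "az": 0, "tx": 0, "ty": 0.003, "tz": 0, "hand": 0.0},
])

```text
t: 27.05
ee_pos: [0.4747, 0.0716, 0.1132]
tool_rot: [-1.321, 1.01, -1.015]
ft_force: [-1.9, 0.8, 4.8]
opening: 0.0113
```

Call:
apply_moves([
  {"ax": 0, "ay": 0, "az": 0, "tx": 0, "ty": 0.001, "tz": 0, "hand": 0.0},
  {"ax": 0, "ay": 0, "az": 0, "tx": 0, "ty": 0.001, "tz": 0, "hand": 0.0},
])

```text
t: 27.22
ee_pos: [0.4747, 0.0716, 0.1104]
tool_rot: [-1.321, 1.011, -1.015]
ft_force: [-2.0, -0.1, 4.2]
opening: 0.011
```

Call:
apply_moves([
  {"ax": 0, "ay": 0, "az": 0, "tx": 0, "ty": 0.0015, "tz": 0, "hand": 0.0},
  {"ax": 0, "ay": 0, "az": 0, "tx": 0, "ty": 0.0015, "tz": 0, "hand": 0.0},
  {"ax": 0, "ay": 0, "az": 0, "tx": 0, "ty": 0.0015, "tz": 0, "hand": 0.0},
  {"ax": 0, "ay": 0, "az": 0, "tx": 0, "ty": 0.0015, "tz": 0, "hand": 0.0},
])

```text
t: 27.55
ee_pos: [0.475, 0.0715, 0.1081]
tool_rot: [-1.322, 1.011, -1.014]
ft_force: [-7.8, -1.1, 12.9]
opening: 0.0117
```

Call:
apply_moves([
  {"ax": 0, "ay": 0, "az": 0, "tx": 0, "ty": 0.0015, "tz": -0.0007, "hand": 0.0},
  {"ax": 0, "ay": 0, "az": 0, "tx": 0, "ty": 0.0015, "tz": -0.0005, "hand": 0.0},
  {"ax": 0, "ay": 0, "az": 0, "tx": 0, "ty": 0.0015, "tz": -0.0003, "hand": 0.0},
  {"ax": 0, "ay": 0, "az": 0, "tx": 0, "ty": 0.0015, "tz": 0, "hand": 0.0},
])

```text
t: 27.88
ee_pos: [0.475, 0.0715, 0.1082]
tool_rot: [-1.321, 1.01, -1.015]
ft_force: [-6.6, -0.9, 12.1]
opening: 0.0112
```

```bash
python3 -c "
from h import *
go([.4742,.0722,.18],.264);tip(.0811)
snap('wrist','w20');crop('w20',230,100,430,280,4,'c13')"
```

```text
t 27.88 pos [0.475  0.0715 0.1082] tool delta mm [ -0.8 -71.9  -0.4] turn [-0.0029 -0.0003  0.0011] F [-6.6 -0.9 12.1] open 0.0112 q [ 0.04 -0.17  2.12 -0.    1.18 -0.23]
tip [0.4753 0.0715 0.0271] depth mm 67.9
```

View pics/c13.png

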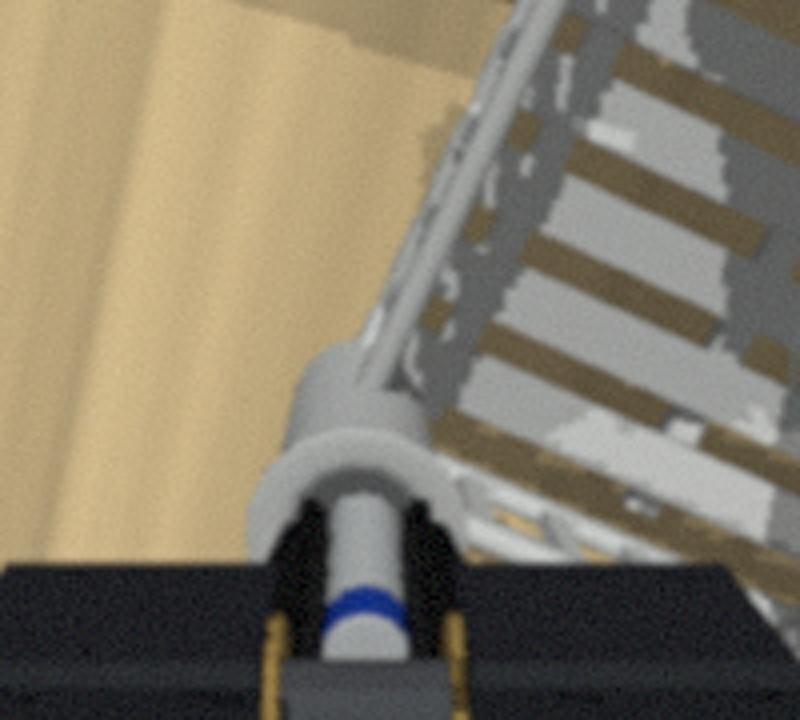

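Call:
apply_moves([
  {"ax": 0, "ay": 0, "az": 0, "tx": 0, "ty": 0.0015, "tz": -0.0003, "hand": 0.0},
  {"ax": 0, "ay": 0, "az": 0, "tx": 0, "ty": 0.0015, "tz": -0.0003, "hand": 0.0},
  {"ax": 0, "ay": 0, "az": 0, "tx": 0, "ty": 0.0015, "tz": -0.0003, "hand": 0.0},
  {"ax": 0, "ay": 0, "az": 0, "tx": 0, "ty": 0.0015, "tz": -0.0003, "hand": 0.0},
  {"ax": 0, "ay": 0, "az": 0, "tx": 0, "ty": 0, "tz": 0, "hand": 0.0},
  {"ax": 0, "ay": 0, "az": 0, "tx": 0, "ty": 0, "tz": 0, "hand": 0.03},
  {"ax": 0, "ay": 0, "az": 0, "tx": 0, "ty": 0, "tz": 0, "hand": 0.05},
  {"ax": 0, "ay": 0, "az": 0, "tx": 0, "ty": 0, "tz": 0, "hand": 0.05},
  {"ax": 0, "ay": 0, "az": 0, "tx": 0, "ty": 0, "tz": 0, "hand": 0.05},
  {"ax": 0, "ay": 0, "az": 0, "tx": 0, "ty": 0, "tz": 0, "hand": 0.05},
])

```text
t: 28.77
ee_pos: [0.4745, 0.0715, 0.1061]
tool_rot: [-1.32, 1.01, -1.015]
ft_force: [1.2, -0.0, -0.7]
opening: 0.0394
```

```bash
python3 -c "
from h import *
go([.4742,.0722,.2],.264)
snap('wrist','w21');crop('w21',230,100,430,280,4,'c13')"
```

```text
t 28.77 pos [0.4745 0.0715 0.1061] tool delta mm [ -0.7 -93.9   0.3] turn [-0.0037 -0.0001  0.0008] F [ 1.2 -0.  -0.7] open 0.0394 q [ 0.04 -0.17  2.13  0.    1.18 -0.23]
```

View pics/c13.png

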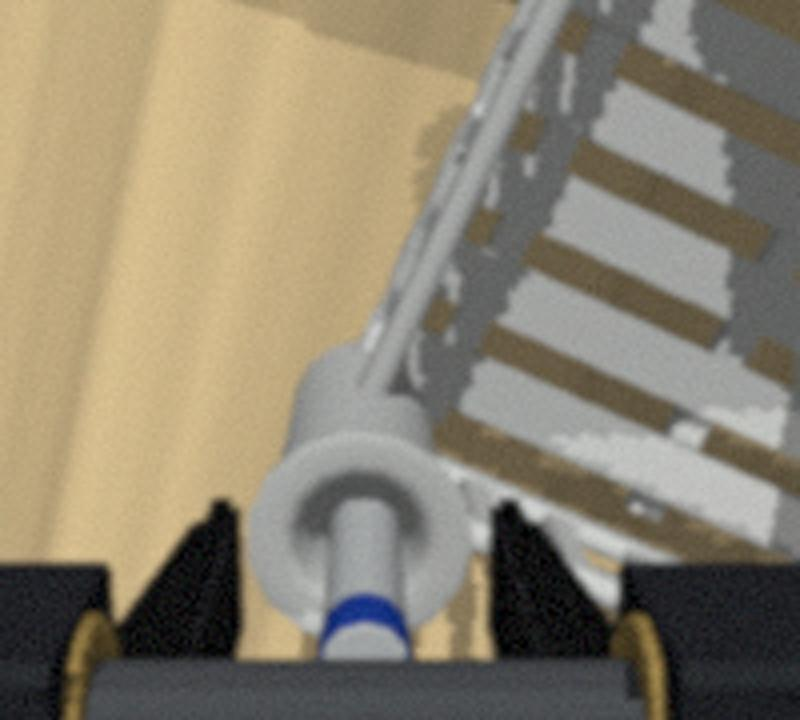

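Post stands upright, fingers clear. Retreat upwards, then aside, and check.

Call:
apply_moves([
  {"ax": 0, "ay": 0, "az": 0, "tx": 0, "ty": -0.008, "tz": 0, "hand": 0.05},
  {"ax": 0, "ay": 0, "az": 0, "tx": 0, "ty": -0.015, "tz": 0, "hand": 0.05},
  {"ax": 0, "ay": 0, "az": 0, "tx": 0, "ty": -0.02, "tz": 0, "hand": 0.05},
  {"ax": 0, "ay": 0, "az": 0, "tx": 0, "ty": -0.025, "tz": 0, "hand": 0.05},
  {"ax": 0, "ay": 0, "az": 0, "tx": 0, "ty": -0.025, "tz": 0, "hand": 0.05},
  {"ax": 0, "ay": 0, "az": 0, "tx": 0, "ty": -0.015, "tz": 0, "hand": 0.05},
  {"ax": 0, "ay": 0, "az": 0, "tx": 0.015, "ty": -0.005, "tz": -0.015, "hand": 0.05},
  {"ax": 0, "ay": 0, "az": 0, "tx": 0.02, "ty": 0, "tz": -0.02, "hand": 0.05},
  {"ax": 0, "ay": 0, "az": 0, "tx": 0.02, "ty": 0, "tz": -0.02, "hand": 0.05},
  {"ax": 0, "ay": 0, "az": 0, "tx": 0.02, "ty": 0, "tz": -0.02, "hand": 0.05},
  {"ax": 0, "ay": 0, "az": 0, "tx": 0.01, "ty": 0, "tz": -0.01, "hand": 0.05},
  {"ax": 0, "ay": 0, "az": 0, "tx": 0, "ty": 0, "tz": 0, "hand": 0.05},
  {"ax": 0, "ay": 0, "az": 0, "tx": 0, "ty": 0, "tz": 0, "hand": 0.05},
  {"ax": 0, "ay": 0, "az": 0, "tx": 0, "ty": 0, "tz": 0, "hand": 0.05},
])

```text
t: 29.98
ee_pos: [0.413, -0.0361, 0.2321]
tool_rot: [-1.318, 1.001, -1.019]
ft_force: [-0.5, -0.2, -0.0]
opening: 0.05
```

```bash
python3 -c "
from h import *
go([.4742,.0722,.2],.264)
snap('scene','s22');crop('s22',180,120,500,340,2.5,'c12');crop('s22',340,130,490,270,5,'c13');z=load('s22')
for o in(.040,.0446,.048,.056):print(o,proj(z,[.4743,.0715,.095+o]))"
```

```text
t 29.98 pos [ 0.413  -0.0361  0.2321] tool delta mm [-88.6  32.5  87.2] turn [-0.0106  0.0023  0.0048] F [-0.5 -0.2 -0. ] open 0.05 q [-0.22 -0.45  2.13  0.    1.46 -0.48]
0.04 (np.float64(363.12623795944074), np.float64(167.9110999523868))
0.0446 (np.float64(363.2704634781129), np.float64(166.54800513743504))
0.048 (np.float64(363.3777605050538), np.float64(165.53392647487004))
0.056 (np.float64(363.632586892068), np.float64(163.1255279469962))
```

View pics/c12.png

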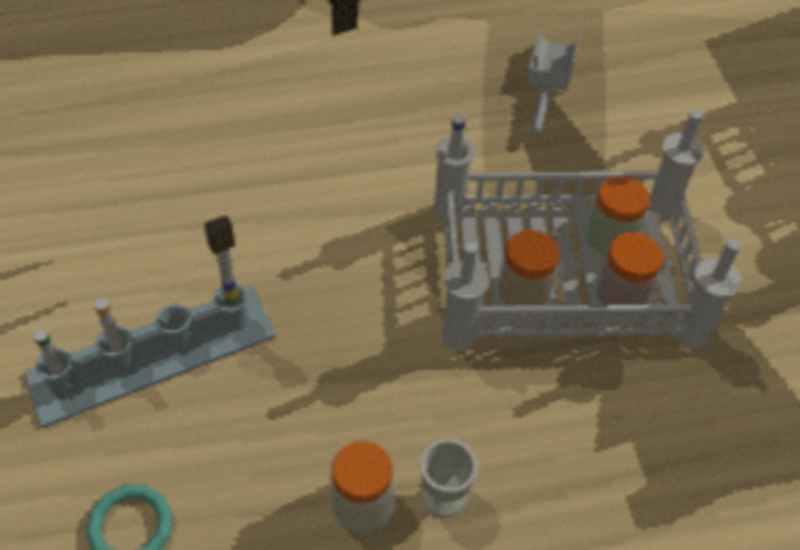

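View pics/c13.png

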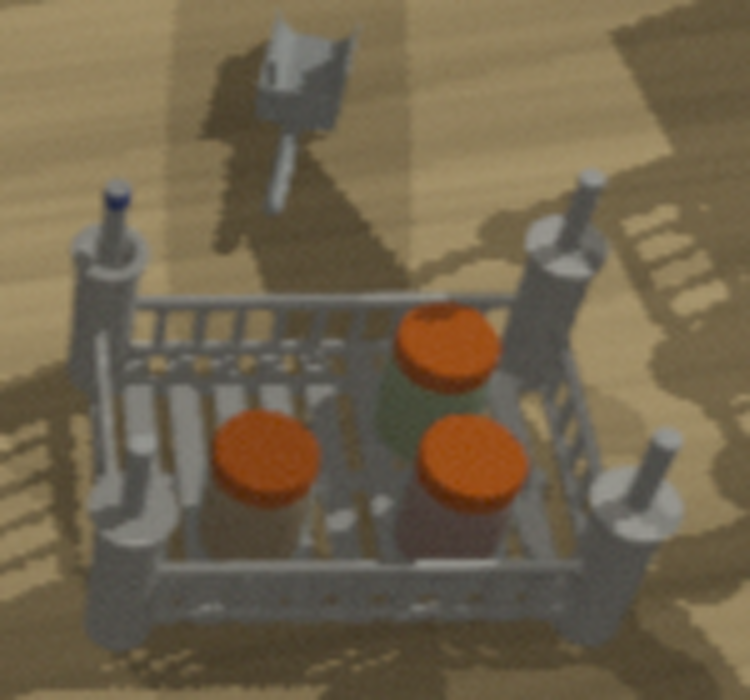

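```bash
python3 -c "
from h import *
print(env.close_job())"
```

```text
the job is handed in; nothing more can be done
None
```

I probed the socket, stood the rod back in its own well, and pushed the long (blue) spare post down onto the stub. The job was handed in at about 30 s of the 61 s allowed. No verdict was reported.

- **Depth reading:** the rod bottomed about 67 mm below the rim, with its blue band at the rim. When I set it back, it met its well floor at the same arm height as before, so it had not slipped in the grip.
- **Post:** it bottomed at about the same depth, 68 mm by arm position. The wrist read about 12–13 N while pressing, which includes roughly 4–5 N of tongue drag. That leaves about 44–45 mm standing out, against 48 mm for the sound posts, so it is about 3–4 mm low and within the 8 mm allowed. No other post was tried.
- **Final scene picture:** it shows the new post upright, the rod in its own well and the other two posts in the caddy. The jars, egg cup, teething ring and scoop look undisturbed. The gripper was clear of everything.
- **Disagreement:** the cameras differed by 2–5 mm on horizontal positions, so I used arm readings and the funnels to centre things. The post height measured in the final picture agrees with the arm to within about 2 mm.

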